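# Put the stick battery packs on charge

## Robot

A 6-joint arm with a two-finger parallel gripper is mounted at the origin on the work surface. World frame = base frame: x ahead of the robot, y to its left, z up, the work surface at z = 0. Lengths are in m, angles in rad, forces in N, time in s.
With the tool pointing down it reaches from about 0.35 to 0.975 m from the base axis. Payload 4.9 kg.
Tool frame: the origin (TCP) lies midway between the tips of the shut fingers; the grasp point (between the pads) lies 19 mm behind it; z points along the fingers, y is the direction in which the jaws open and shut (so a half turn about z gives the same grasp; the last joint's range is limited). The gripper opens to 85 mm and grips with 20 to 120 N. Pads are 22 mm wide; open, the fingers measure 114 mm over their backs; the gripper's body (76 mm by 85 mm) begins 54 mm behind the grasp point. The pads swing forward as they close: fully open they stand 13 mm farther back than shut.
Start: joints at [1.139, 0.053, 1.613, -0, 1.476, -0.119], TCP at [0.192, 0.595, 0.231] pointing down, gripper open.
Joint ranges: [-3.01, 3.01], [-1.01, 2.22], [0.06, 2.58], [-1.02, 4.17], [0.09, 2.62], [-3.14, 3.14]. Speed limits (rad/s): [2.57, 2.57, 3.14, 3.14, 3.14, 3.14].

## Interface

Orientations are given as a unit quaternion [x, y, z, w].
In Python, from bench import manip gives the robot as it stands.
- The arm moves only by the tool servo_tool, never from a script. Its argument "increments" is a list of rows, each a list of 7 numbers: the shift along the tool's x, y, z in m, then the turn, a rotation vector about the tool's x, y, z in rad, then the closure, from 0 (fully open) to 1 (shut). In form: [[dx, dy, dz, rx, ry, rz, claw], ...]. A call has 1 to 5 rows; each row shifts and turns the commanded pose from where the row before left it, along the tool's axes as they then stand; what a row does not reach is not made up. A row lasts 1/8 s, in which the tool goes at most 62.5 mm and 10.7 degrees, less where a joint would pass 70% of its speed; a pose out of reach is approached as far as the arm can. A call is refused whole if a number of a shift passes 0.0625 or a number of a turn 0.188, either way. A call with a gripper value outside its range is refused whole. The fingers move at their own pace and stop on an object; "newtons" is the grip in N (left out, the last holds). Time passes only in rows, so rows that do not move let the fingers close. It gives the time, the measured TCP pose, the force and the opening at its end, in the units of the state.
- manip.sense(): the state, without advancing time (a new reading comes with each control period).
- manip.snapshot(name): name is "scene" or "top" or "wrist"; returns a dict with "frame" (384x512x3 uint8, red, green, blue), "K" (3x3 intrinsics, pixels), "xyz" and "rotation" of the camera in the world; the wrist camera has in their place "tool_from_camera" (4x4, takes a point from camera to tool coordinates, whose origin is the TCP and whose axes are the flange's). Camera axes: x right, y down, z forward; pixel columns grow to the right and rows downward; lengths in m; the calibration is good to about 2 mm. A picture is of the moment at which its call begins: read the wrist's pose just before it. There is no depth.
- manip.job_done(): hands the job in, once; it reports no verdict.
Trained networks look in a picture, given as the dict that the camera call returned (one of the last four; its "shot" number tells which), for a name from the list of things; names that differ only in an ending like _2 or _b are one class to them, and where a whole thing is asked for, a point or a joint stands for the part that bears it (a point fixed in the world has none). Each returns a list of dicts, best first, with "score" (0 to 1); they miss things now and then, are a little off and sometimes report something else, mostly with a low value. They report only what shows in the picture. A call takes as long as a camera call.
- manip.find_in(picture, thing): "extent" ([left, top, right, bottom] in pixels, round what is visible of it).
The state is a dict: "clock": time; "q": joint angles; "joint_velocities": joint speeds; "effort": joint torques, N m; "tool_pos": TCP position; "eef_rot": TCP orientation; "wrist_force": force on the tool from outside, world axes, zero at the start; "wrist_torque": the same for the moment, N m; "gripper_width": finger opening in m.
Only numpy, scipy, OpenCV 4.12 (cv2) and the standard library are available. Lean on these libraries where they do the work, as an engineer would, in place of code of your own. Each camera call takes 0.05 s, during which the arm holds its last target. There are 200 camera calls.

## Task

Put all the battery packs that are in the drawer on charge: pull the drawer right out to its stop, and for each pack swing aside the dust cover of one bay of the charging dock and push the pack, tip first, fully home until its cap sits against the dock (lift it by the tube, start it in the bore, then take it further back and push it in). Bays that get no pack stay covered; shut the drawer completely when done and leave the other things on the bench where they are.

Things in the scene. Friction and masses are not known exactly. Their poses are not given: they have to be found in the camera images.
- cabinet: low grey steel one-drawer unit on the bench, 240 deep x 270 wide x 92 high, front to the robot, a flat tablet (9 mm) on top. Origin on the bench, 45 mm in front of (robot side of) the middle of the housing's front edge; +x into the cabinet, +z up. The drawer's front panel, 12 mm thick and 10 to 84 mm above the bench, stands just in front of that edge
- drawer (a joint): how far the drawer is out (m): 0 shut, 0.21 at its stop (its whole inside is then in front of the housing); opens along the cabinet's -x, friction about 1.5 N plus 6 N per m/s, stays where it is left
- drawer_handle (a point): middle of the drawer's level steel bar handle: 11 mm thick, 130 long, along the cabinet's y; 59 mm above the bench, 35 mm in front of the panel; moves with the drawer; axes as the cabinet's
- drawer_insert (a point): middle of the drawer's insert, level with the axes of the stored packs (50 mm above the bench, 32 mm above the drawer floor); moves with the drawer. Places for packs at y = -70, 0, 70 mm, each pack level along x, tip to +x. Caps and tips lie in close pockets; only the tube between 10 and 75 mm ahead of the shoulder is free for fingers on both sides; this point is 43 mm ahead of the shoulders
- dock: white three-bay battery charging dock, 170 deep x 300 wide x 115 high, its front face with the bay mouths towards the robot. Origin on the bench under the middle of the front face; +x runs into the dock (the way packs go in), +y to the left seen from the robot, +z up. A rib on its top runs over each bay
- bay0 (a point): centre of the mouth of the left bay (seen from the robot), in the dock's front face, 90 mm above the bench; the bore is level, 25 mm in diameter and 140 mm deep along the dock's +x; bays are 100 mm apart; axes as the dock's
- bay1 (a point): centre of the mouth of the middle bay (seen from the robot), in the dock's front face, 90 mm above the bench; the bore is level, 25 mm in diameter and 140 mm deep along the dock's +x; bays are 100 mm apart; axes as the dock's
- bay2 (a point): centre of the mouth of the right bay (seen from the robot), in the dock's front face, 90 mm above the bench; the bore is level, 25 mm in diameter and 140 mm deep along the dock's +x; bays are 100 mm apart; axes as the dock's
- cover0 (a joint): angle (rad) of the left bay's dust cover: dark steel disc 40 mm across, 2 to 6 mm in front of the dock's face, turning in the face's plane on one pin 36 mm straight below the bay's centre. 0: upright, over the mouth; swings over to the left (+y) and down, to 1.5 (stop), lying level. From 1.2 on pack and cap pass. The pin is stiff (0.06 N m): the cover stays where it is left
- cover0_stud (a point): middle of the steel finger stud on the left bay's cover: 12 mm in diameter, reaching 28 mm out from the dock's face towards the robot, 62 mm from the cover's pin (26 mm above the bay's centre when shut); this point is 17 mm in front of the face; about 1 N sideways on it swings the cover
- cover1 (a joint): angle (rad) of the middle bay's dust cover: dark steel disc 40 mm across, 2 to 6 mm in front of the dock's face, turning in the face's plane on one pin 36 mm straight below the bay's centre. 0: upright, over the mouth; swings over to the left (+y) and down, to 1.5 (stop), lying level. From 1.2 on pack and cap pass. The pin is stiff (0.06 N m): the cover stays where it is left
- cover1_stud (a point): middle of the steel finger stud on the middle bay's cover: 12 mm in diameter, reaching 28 mm out from the dock's face towards the robot, 62 mm from the cover's pin (26 mm above the bay's centre when shut); this point is 17 mm in front of the face; about 1 N sideways on it swings the cover
- cover2 (a joint): angle (rad) of the right bay's dust cover: dark steel disc 40 mm across, 2 to 6 mm in front of the dock's face, turning in the face's plane on one pin 36 mm straight below the bay's centre. 0: upright, over the mouth; swings over to the left (+y) and down, to 1.5 (stop), lying level. From 1.2 on pack and cap pass. The pin is stiff (0.06 N m): the cover stays where it is left
- cover2_stud (a point): middle of the steel finger stud on the right bay's cover: 12 mm in diameter, reaching 28 mm out from the dock's face towards the robot, 62 mm from the cover's pin (26 mm above the bay's centre when shut); this point is 17 mm in front of the face; about 1 N sideways on it swings the cover
- pack0: stick battery pack (None if absent), 0.15 kg, 185 mm long: a round metal tube 22 mm in diameter and 135 long (last 8 mm tapered to 15 mm) with a black square grip cap 28 x 28 x 50 mm at its tail. Origin on the axis at the cap's shoulder; +x along the tube (tip at +135, cap back to -50 mm, balance point about +25 mm). Stored in the drawer. Fully home, its shoulder meets the dock's face
- pack1: stick battery pack (None if absent), 0.15 kg, 185 mm long: a round metal tube 22 mm in diameter and 135 long (last 8 mm tapered to 15 mm) with a black square grip cap 28 x 28 x 50 mm at its tail. Origin on the axis at the cap's shoulder; +x along the tube (tip at +135, cap back to -50 mm, balance point about +25 mm). Stored in the drawer. Fully home, its shoulder meets the dock's face
- pack2: stick battery pack (None if absent), 0.15 kg, 185 mm long: a round metal tube 22 mm in diameter and 135 long (last 8 mm tapered to 15 mm) with a black square grip cap 28 x 28 x 50 mm at its tail. Origin on the axis at the cap's shoulder; +x along the tube (tip at +135, cap back to -50 mm, balance point about +25 mm). Stored in the drawer. Fully home, its shoulder meets the dock's face
- transmitter: bystander: radio transmitter, white, 120 x 190 x 75 mm; origin at the middle of its underside; leave it alone
- spool: bystander: filament spool lying flat, 196 mm across, 62 high; origin at the middle of its underside; leave it alone
- screwdriver: bystander: screwdriver lying on the bench between dock and cabinet; origin at the middle of its underside; leave it alone
- caliper: bystander: caliper lying flat, 200 mm long, in front of the dock; origin at the middle of its underside; leave it alone

How it is judged:
On the way:
1. the drawer has been pulled out to its stop (value of joint drawer above 0.2 m), for 0.2 s.
At the end, for the whole second after the job is handed in: Every pack that was present sits in a bay of its own with its shoulder against the dock (shoulder centre within 6 mm of the mouth's centre, axis within 0.06 rad of the bore) and at rest; each bay without a pack still has its cover over the mouth (under 0.2 rad); the drawer is shut to within 8 mm (((distance between pack0 and bay0 below 0.006 m and angle between the x axis of pack0 and the x axis of dock, either way round below 0.06 rad) or (distance between pack0 and bay1 below 0.006 m and angle between the x axis of pack0 and the x axis of dock, either way round below 0.06 rad) or (distance between pack0 and bay2 below 0.006 m and angle between the x axis of pack0 and the x axis of dock, either way round below 0.06 rad)) and ((distance between pack1 and bay0 below 0.006 m and angle between the x axis of pack1 and the x axis of dock, either way round below 0.06 rad) or (distance between pack1 and bay1 below 0.006 m and angle between the x axis of pack1 and the x axis of dock, either way round below 0.06 rad) or (distance between pack1 and bay2 below 0.006 m and angle between the x axis of pack1 and the x axis of dock, either way round below 0.06 rad)) and ((distance between pack2 and bay0 below 0.006 m and angle between the x axis of pack2 and the x axis of dock, either way round below 0.06 rad) or (distance between pack2 and bay1 below 0.006 m and angle between the x axis of pack2 and the x axis of dock, either way round below 0.06 rad) or (distance between pack2 and bay2 below 0.006 m and angle between the x axis of pack2 and the x axis of dock, either way round below 0.06 rad)) and (value of joint cover0 below 0.2 rad or (distance between pack0 and bay0 below 0.006 m and angle between the x axis of pack0 and the x axis of dock, either way round below 0.06 rad) or (distance between pack1 and bay0 below 0.006 m and angle between the x axis of pack1 and the x axis of dock, either way round below 0.06 rad) or (distance between pack2 and bay0 below 0.006 m and angle between the x axis of pack2 and the x axis of dock, either way round below 0.06 rad)) and (value of joint cover1 below 0.2 rad or (distance between pack0 and bay1 below 0.006 m and angle between the x axis of pack0 and the x axis of dock, either way round below 0.06 rad) or (distance between pack1 and bay1 below 0.006 m and angle between the x axis of pack1 and the x axis of dock, either way round below 0.06 rad) or (distance between pack2 and bay1 below 0.006 m and angle between the x axis of pack2 and the x axis of dock, either way round below 0.06 rad)) and (value of joint cover2 below 0.2 rad or (distance between pack0 and bay2 below 0.006 m and angle between the x axis of pack0 and the x axis of dock, either way round below 0.06 rad) or (distance between pack1 and bay2 below 0.006 m and angle between the x axis of pack1 and the x axis of dock, either way round below 0.06 rad) or (distance between pack2 and bay2 below 0.006 m and angle between the x axis of pack2 and the x axis of dock, either way round below 0.06 rad)) and linear speed of each of pack0, pack1, pack2 below 0.02 m/s and value of joint drawer below 0.008 m); the robot touches nothing.
It fails at once if one of the other things on the bench is shoved more than 60 mm (distance of any of transmitter, spool, screwdriver, caliper from where it was at the start of the episode above 0.06 m).
Of pack0, pack1, pack2 only 2 to 3 are there at a start; the rules pass over those that are not, and their reading is None.
At some moment in a run one of pack0, pack1, pack2 may be knocked a few centimetres aside while the robot is not near it.
Once in a run the grip may slacken for a moment while it holds something.
It also fails if it takes over 210 s, if anything falls off the work surface, if the arm or the gripper's body presses on something with over 40 N, if the wrist force passes 120 N, or if a joint passes its speed limit or range.

## Working session

There is one attempt and no reset: what is moved stays moved. The work goes in short steps, Python scripts to look and compute and a tool call to move; the robot and the scene stay as the last step left them, time stands still between calls to the robot, and variables do not carry over. Pictures are saved under pics/ and viewed, about 12 in all and at most 16, crops included, and the job is handed in when it is done.

Besides the shell and the picture viewer there is one more tool, called after "Emit:" as name(argument=value, ...), one argument or row to a line, values as JSON. servo_tool: Moves the arm, as the interface text tells. Its arguments: {"type":"object","properties":{"increments":{"type":"array","items":{"type":"array","items":{"type":"number"}}},"newtons":{"type":"number"}},"required":["increments"]}

```bash
ls; mkdir -p pics
python3 - <<'E'
from bench import manip
import cv2,numpy as np
s=manip.sense();print({k:np.round(v,3).tolist() for k,v in s.items()})
ims=[]
for n in ["scene","top"]:
    p=manip.snapshot(n);print(n,p["K"].tolist(),np.round(p["xyz"],4).tolist(),np.round(p["rotation"],4).tolist())
    cv2.imwrite(f"pics/{n}0.png",cv2.cvtColor(p["frame"],cv2.COLOR_RGB2BGR))
    for t in ["cabinet","drawer_handle","dock","cover0_stud","cover1_stud","cover2_stud","pack0","transmitter","spool","screwdriver","caliper","drawer"]:
        try:r=manip.find_in(p,t)
        except Exception as e:r=str(e);print(t,r);continue
        print(t,[(np.round(x["extent"]).tolist(),round(x["score"],2)) for x in r[:3]])
E
```

```text
pics
{'clock': 0.0, 'q': [1.139, 0.053, 1.614, -0.0, 1.476, -0.119], 'joint_velocities': [0.002, -0.001, -0.0, 0.002, -0.002, 0.001], 'effort': [-0.001, -39.367, -37.018, -0.0, 0.007, -0.0], 'tool_pos': [0.192, 0.594, 0.23], 'eef_rot': [0.156, 0.988, -0.001, -0.0], 'wrist_force': [-0.027, 0.166, -0.723], 'wrist_torque': [-0.011, 0.028, -0.01], 'gripper_width': 0.085}
scene [[472.0582383177294, 0.0, 253.8459318324471], [0.0, 472.0582383177294, 198.05377317327222], [0.0, 0.0, 1.0]] [1.3263, -1.1412, 1.4636] [0.8934, 0.2455, -0.1046, -0.3614]
cabinet [([213.0, 212.0, 310.0, 304.0], 0.85)]
drawer_handle []
dock [([258.0, 142.0, 323.0, 219.0], 0.76), ([219.0, 224.0, 239.0, 243.0], 0.37)]
cover0_stud [([256.0, 146.0, 322.0, 218.0], 0.49)]
cover1_stud [([216.0, 214.0, 258.0, 263.0], 0.75)]
cover2_stud []
pack0 []
transmitter [([128.0, 267.0, 175.0, 329.0], 0.9)]
spool [([274.0, 110.0, 310.0, 147.0], 0.93)]
screwdriver [([253.0, 146.0, 323.0, 218.0], 0.71), ([195.0, 184.0, 215.0, 198.0], 0.68), ([214.0, 212.0, 258.0, 262.0], 0.16)]
caliper [([231.0, 165.0, 259.0, 178.0], 0.41)]
drawer [([214
[... 237 characters left out ...]
, 204.0], 0.93), ([396.0, 201.0, 454.0, 264.0], 0.56)]
drawer_handle [([285.0, 183.0, 361.0, 202.0], 0.7)]
dock [([159.0, 155.0, 252.0, 218.0], 0.65)]
cover0_stud [([283.0, 182.0, 363.0, 205.0], 0.42), ([169.0, 210.0, 181.0, 213.0], 0.38)]
cover1_stud [([74.0, 210.0, 139.0, 267.0], 0.29), ([265.0, 262.0, 276.0, 282.0], 0.25)]
cover2_stud [([229.0, 211.0, 244.0, 218.0], 0.45)]
pack0 [([230.0, 209.0, 244.0, 217.0], 0.56)]
transmitter [([394.0, 203.0, 453.0, 264.0], 0.66)]
spool [([72.0, 213.0, 136.0, 268.0], 0.91)]
screwdriver [([267.0, 262.0, 274.0, 284.0], 0.48), ([173.0, 211.0, 180.0, 220.0], 0.24)]
caliper [([199.0, 222.0, 219.0, 281.0], 0.91)]
drawer [([284.0, 184.0, 359.0, 203.0], 0.72)]
```

Run:
```python
import cv2
im=cv2.imread("pics/top0.png");cv2.imwrite("pics/t1.png",cv2.resize(im[100:310,60:380],(800,525),interpolation=cv2.INTER_CUBIC))
im=cv2.imread("pics/scene0.png");cv2.imwrite("pics/s1.png",cv2.resize(im[100:340,120:340],(733,600)))
```

```text
(no output)
```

View pics/t1.png

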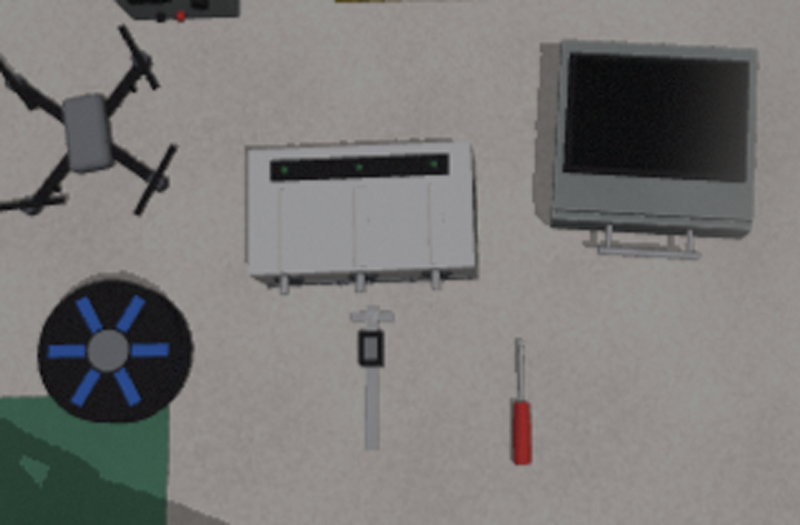

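View pics/s1.png

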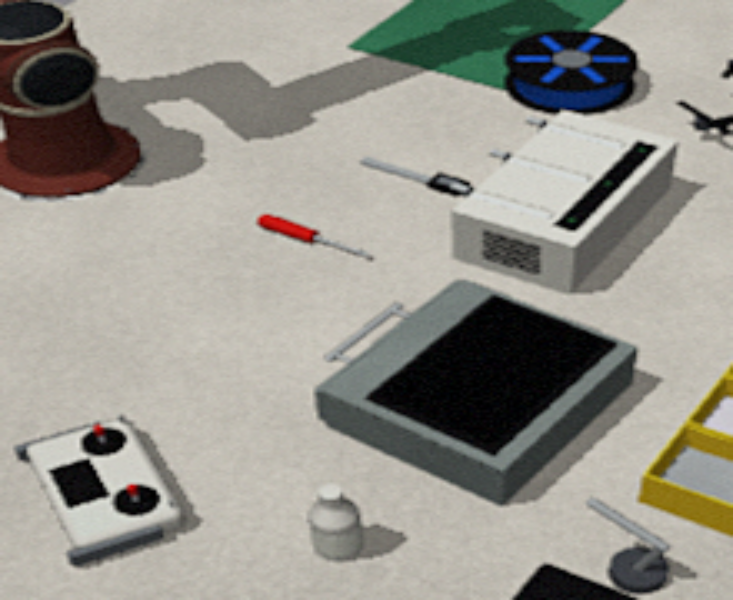

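Top view (crop ×2.5): dock front edge runs about (252,275)–(476,268). The three studs end at (284,291), (361,290) and (436,288). The handle bar runs (600,252)–(698,256). The caliper and screwdriver lie between the robot and the dock.

```bash
cat > h.py <<'E'
from bench import manip
import cv2,numpy as np
from scipy.spatial.transform import Rotation as R
def ray(p,uv,T=None):
    d=np.linalg.inv(p["K"])@[uv[0],uv[1],1.]
    if T is None: return np.array(p["xyz"]),R.from_quat(p["rotation"]).as_matrix()@d
    return T[:3,3],T[:3,:3]@d
def at_z(p,uv,z,T=None):
    o,d=ray(p,uv,T);return o+d*(z-o[2])/d[2]
def proj(p,X,T=None):
    if T is None:
        T=np.eye(4);T[:3,:3]=R.from_quat(p["rotation"]).as_matrix();T[:3,3]=p["xyz"]
    c=T[:3,:3].T@(np.array(X)-T[:3,3]);u=p["K"]@c;return u[:2]/u[2]
def wrist():
    s=manip.sense();T=np.eye(4);T[:3,:3]=R.from_quat(s["eef_rot"]).as_matrix();T[:3,3]=s["tool_pos"]
    p=manip.snapshot("wrist");return p,T@np.array(p["tool_from_camera"])
def save(p,n):cv2.imwrite(f"pics/{n}.png",cv2.cvtColor(p["frame"],cv2.COLOR_RGB2BGR))
def st():
    s=manip.sense();print("t",round(s["clock"],2),"pos",np.round(s["tool_pos"],4),"w",round(s["gripper_width"],4),"F",np.round(s["wrist_force"],1))
    print("axes x,y,z:",np.round(R.from_quat(s["eef_rot"]).as_matrix().T,3).tolist(),"q",np.round(s["q"],2))
    return s
def tool(target):  # world target -> shift in current tool axes
    s=manip.sense();return R.from_quat(s["eef_rot"]).as_matrix().T@(np.array(target)-s["tool_pos"])
E
python3 - <<'E'
from h import *
p=manip.snapshot("top")
f=lambda u,v,z:np.round(at_z(p,(u/2.5+60,v/2.5+100),z),4)
for n,u,v,z in [("dockFL",252,275,.115),("dockFR",476,268,.115),("dockBL",246,148,.115),("dockBR",470,141,.115),
 ("s0",284,291,.116),("s1",361,290,.116),("s2",436,288,.116),("hL",600,252,.062),("hR",698,256,.062),("cabBL",563,42,.092),("cabBR",757,50,.092),("cabFL",553,215,.092),("cabFR",750,226,.092),
 ("calT",372,310,.01),("calB",372,450,.01),("sdT",518,340,.01),("sdB",522,464,.02)]: print(n,f(u,v,z))
st()
E
```

```text
dockFL [0.5973 0.347  0.115 ]
dockFR [0.5993 0.0503 0.115 ]
dockBL [0.7705 0.3578 0.115 ]
dockBR [0.7716 0.0553 0.115 ]
s0 [0.5748 0.304  0.116 ]
s1 [0.5737 0.2022 0.116 ]
s2 [0.5739 0.1033 0.116 ]
hL [ 0.6248 -0.1168  0.062 ]
hR [ 0.6159 -0.2494  0.062 ]
cabBL [ 0.9147 -0.0743  0.092 ]
cabBR [ 0.895  -0.3396  0.092 ]
cabFL [ 0.6721 -0.0536  0.092 ]
cabFR [ 0.6502 -0.316   0.092 ]
calT [0.5587 0.2024 0.01  ]
calB [0.3651 0.2028 0.01  ]
sdT [ 0.5118 -0.0017  0.01  ]
sdB [ 0.3423 -0.0033  0.02  ]
t 1.35 pos [0.1923 0.5946 0.2313] w 0.0853 F [ 0.3  0.5 -0.4]
axes x,y,z: [[-0.951, 0.308, 0.0], [0.308, 0.951, -0.0], [-0.0, -0.0, -1.0]] q [ 1.14  0.05  1.61  0.    1.48 -0.12]
```

Emit:
servo_tool(
  increments=[
    [0,0,0,0,0,0.167,0],
    [0,0,0,0,0,0.167,0],
    [0,0,0,0,0,0.167,0],
    [0,0,0,0,0,0.167,0],
  ],
)

```text
clock: 1.85
tool_pos: [0.1923, 0.5947, 0.2313]
eef_rot: [0.473, 0.881, -0.0, -0.0]
wrist_force: [-0.3, -0.2, -0.6]
gripper_width: 0.0851
```

Emit:
servo_tool(
  increments=[
    [0,0,0,0,0,0.167,0],
    [0,0,0,0,0,0.167,0],
    [0,0,0,0,0,0.167,0],
    [0,0,0,0,0,0.165,0],
  ],
)

```text
clock: 2.35
tool_pos: [0.1923, 0.5946, 0.2313]
eef_rot: [0.735, 0.678, -0.0, 0.0]
wrist_force: [-0.6, 0.4, -1.0]
gripper_width: 0.0854
```

Emit:
servo_tool(
  increments=[
    [-0.0495,0.0325,0,0,0,0,0],
    [-0.0495,0.0325,0,0,0,0,0],
    [-0.0495,0.0325,0,0,0,0,0],
    [-0.0495,0.0325,0,0,0,0,0],
    [-0.0495,0.0325,0,0,0,0,0],
  ],
)

```text
clock: 2.98
tool_pos: [0.3362, 0.3339, 0.2316]
eef_rot: [0.733, 0.68, 0.0, 0.0]
wrist_force: [0.4, 0.8, -0.2]
gripper_width: 0.0854
```

Emit:
servo_tool(
  increments=[
    [-0.0495,0.0325,0,0,0,0,0],
    [-0.0495,0.0325,0,0,0,0,0],
    [-0.0495,0.0325,0,0,0,0,0],
    [-0.0495,0.0325,0,0,0,0,0],
    [-0.0495,0.0325,0,0,0,0,0],
  ],
)

```text
clock: 3.6
tool_pos: [0.4796, 0.0745, 0.2317]
eef_rot: [0.734, 0.68, 0.001, 0.0]
wrist_force: [1.0, 0.4, 0.0]
gripper_width: 0.0855
```

Emit:
servo_tool(
  increments=[
    [-0.0495,0.0325,0,0,0,0,0.7],
    [-0.0495,0.0325,0,0,0,0,0.7],
    [-0.0495,0.0325,0,0,0,0,0.7],
    [-0.0495,0.0325,0,0,0,0,0.7],
    [-0.0495,0.0325,0,0,0,0,0.7],
  ],
)

```text
clock: 4.22
tool_pos: [0.6228, -0.1846, 0.2314]
eef_rot: [0.734, 0.68, 0.0, 0.0]
wrist_force: [1.4, 0.8, 0.2]
gripper_width: 0.0254
```

Emit:
servo_tool(
  increments=[
    [0,0,0,0,0,0,0.7],
    [0,0,0,0,0,0,0.7],
    [0,0,0,0,0,0,0.7],
  ],
)

```text
clock: 4.6
tool_pos: [0.6218, -0.1815, 0.2316]
eef_rot: [0.733, 0.68, 0.0, 0.0]
wrist_force: [0.5, 0.2, 0.8]
gripper_width: 0.0257
```

Run:
```python
from h import *
st()
p,T=wrist();save(p,"w1");print(p["K"][0][0],np.round(p["tool_from_camera"],3).tolist())
print(manip.find_in(p,"drawer_handle"))
```

```text
t 4.6 pos [ 0.6218 -0.1815  0.2316] w 0.0257 F [0.5 0.2 0.8]
axes x,y,z: [[0.075, 0.997, 0.0], [0.997, -0.075, 0.0], [0.0, 0.0, -1.0]] q [-0.4   0.11  1.56  0.    1.48 -0.32]
330.52259932422834 [[0.0, -0.96, -0.281, 0.072], [1.0, 0.0, -0.0, -0.0], [0.0, -0.281, 0.96, -0.143], [0.0, 0.0, 0.0, 1.0]]
[{'extent': [244.1, 10.7, 312.4, 239.9], 'score': 0.86}]
```

View pics/w1.png

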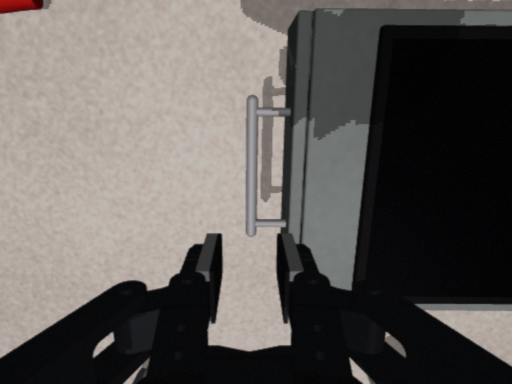

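Picture 3: the handle bar runs vertically from (251,97) to (251,235). It is aligned with the jaws, and the panel edge is at u≈290.

Run:
```python
from h import *
p,T=wrist()
a=at_z(p,(251.5,100),.060,T);b=at_z(p,(251.5,233),.060,T);c=(a+b)/2;print(a,b,c,np.linalg.norm(a-b),np.arctan2(a[0]-b[0],-(a[1]-b[1])))
print("panel",at_z(p,(288,165),.084,T))
print(tool([c[0],c[1],.045]))
```

```text
[ 0.62872002 -0.11587664  0.06      ] [ 0.61914853 -0.24779222  0.06      ] [ 0.62393427 -0.18183443  0.06      ] 0.13226235930774544 3.069161935670741
panel [ 0.65712883 -0.17391422  0.084     ]
[-4.40726993e-05  1.94587406e-03  1.86783497e-01]
```

Emit:
servo_tool(
  increments=[
    [0,0.002,0.04,0,0,0,0.76],
    [0,0,0.05,0,0,0,0.76],
    [0,0,0.04,0,0,0,0.76],
    [0,0,0.03,0,0,0,0.76],
    [0,0,0.03,0,0,0,0.76],
  ],
)

```text
clock: 5.38
tool_pos: [0.6239, -0.1821, 0.0406]
eef_rot: [0.733, 0.68, 0.0, 0.0]
wrist_force: [0.2, -0.4, 0.3]
gripper_width: 0.02
```

Emit:
servo_tool(
  increments=[
    [0,0,0,0,0,0,0.76],
    [0,0,0,0,0,0,1],
    [0,0,0,0,0,0,1],
    [0,0,0,0,0,0,1],
  ],
  newtons=50,
)

```text
clock: 5.88
tool_pos: [0.624, -0.1823, 0.0417]
eef_rot: [0.733, 0.68, 0.0, -0.0]
wrist_force: [-2.6, 2.6, 3.0]
gripper_width: 0.0088
```

Emit:
servo_tool(
  increments=[
    [0,-0.02,0,0,0,0,1],
    [0,-0.03,0,0,0,0,1],
    [0,-0.03,0,0,0,0,1],
    [0,-0.03,0,0,0,0,1],
    [0,-0.03,0,0,0,0,1],
  ],
)

```text
clock: 6.5
tool_pos: [0.4847, -0.1709, 0.0417]
eef_rot: [0.734, 0.68, 0.002, 0.0]
wrist_force: [3.3, 6.6, 4.2]
gripper_width: 0.009
```

Emit:
servo_tool(
  increments=[
    [0,-0.03,0,0,0,0,1],
    [0,-0.02,0,0,0,0,1],
    [0,-0.015,0,0,0,0,1],
    [0,-0.008,0,0,0,0,1],
    [0,0,0,0,0,0,1],
  ],
)

```text
clock: 7.12
tool_pos: [0.4147, -0.1651, 0.0418]
eef_rot: [0.734, 0.679, 0.005, 0.002]
wrist_force: [13.6, 8.2, -6.0]
gripper_width: 0.009
```

Emit:
servo_tool(
  increments=[
    [0,0,0,0,0,0,1],
    [0,0,0,0,0,0,1],
  ],
)

```text
clock: 7.38
tool_pos: [0.4147, -0.1651, 0.0417]
eef_rot: [0.734, 0.679, 0.004, 0.002]
wrist_force: [12.1, 8.6, -5.2]
gripper_width: 0.0087
```

Run:
```python
from h import *
st()
p=manip.snapshot("top");save(p,"top2")
cv2.imwrite("pics/t2.png",cv2.resize(cv2.cvtColor(p["frame"][100:310,200:420],cv2.COLOR_RGB2BGR),(600,573)))
for t in ["pack0","drawer"]: print(t,[(np.round(x["extent"]).tolist(),round(x["score"],2)) for x in manip.find_in(p,t)])
```

```text
t 7.38 pos [ 0.4147 -0.1651  0.0417] w 0.0087 F [12.1  8.6 -5.2]
axes x,y,z: [[0.077, 0.997, 0.004], [0.997, -0.077, 0.009], [0.009, 0.003, -1.0]] q [-0.55 -0.19  2.18  0.01  1.15 -0.48]
pack0 [([319.0, 193.0, 324.0, 241.0], 0.86), ([289.0, 190.0, 303.0, 246.0], 0.83), ([332.0, 196.0, 340.0, 250.0], 0.64)]
drawer [([277.0, 187.0, 356.0, 266.0], 0.7)]
```

View pics/t2.png

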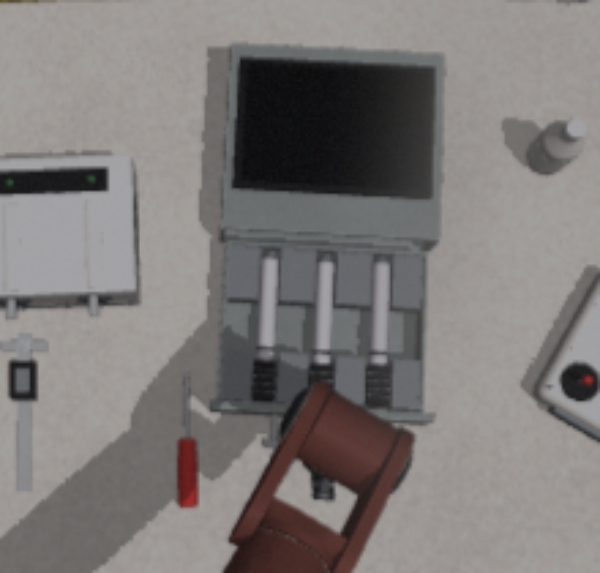

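Picture 4: the drawer is fully out and all three packs are in it (shoulders near crop (265,357), (322,360), (378,361)), so every bay gets a pack. I'll release the handle, lift, turn and look.

Emit:
servo_tool(
  increments=[
    [0,0.003,0,0,0,0,0.74],
    [0,0,0,0,0,0,0.74],
    [0,0,-0.03,0,0,0,0.74],
    [0,0,-0.06,0,0,0,0.74],
    [0,0,-0.06,0,0,0,0.74],
  ],
)

```text
clock: 8.15
tool_pos: [0.4139, -0.1669, 0.1925]
eef_rot: [0.734, 0.68, -0.0, -0.0]
wrist_force: [2.0, -1.1, 0.5]
gripper_width: 0.0221
```

Emit:
servo_tool(
  increments=[
    [0,0,-0.06,0,0,-0.18,1],
    [0,0,0,0,0,-0.18,1],
    [0,0,0,0,0,-0.18,1],
    [0,0,0,0,0,-0.18,1],
    [0,0,0,0,0,-0.18,1],
  ],
)

```text
clock: 8.78
tool_pos: [0.4143, -0.1672, 0.2512]
eef_rot: [0.362, 0.932, -0.0, -0.0]
wrist_force: [0.5, -0.1, -0.4]
gripper_width: -0.0001
```

Emit:
servo_tool(
  increments=[
    [0,0,0,0,0,-0.18,1],
    [0,0,0,0,0,-0.18,1],
    [0,0,0,0,0,-0.18,1],
    [0,0,0,0,0,-0.18,1],
    [0,0,0,0,0,0,1],
  ],
)

```text
clock: 9.4
tool_pos: [0.4144, -0.1672, 0.2512]
eef_rot: [0.015, 1.0, -0.0, -0.0]
wrist_force: [-1.1, 0.3, 0.8]
gripper_width: -0.0003
```

Run:
```python
from h import *
st()
p,T=wrist();save(p,"w2");np.savez("w2.npz",K=p["K"],T=T)
for t in ["pack0","drawer_handle"]: print(t,[(np.round(x["extent"],1).tolist(),round(x["score"],2)) for x in manip.find_in(p,t)])
```

```text
t 9.4 pos [ 0.4144 -0.1672  0.2512] w -0.0003 F [-1.1  0.3  0.8]
axes x,y,z: [[-1.0, 0.029, 0.0], [0.029, 1.0, -0.0], [-0.0, -0.0, -1.0]] q [-0.55 -0.41  1.98 -0.    1.57 -2.09]
pack0 [([171.6, 215.6, 202.1, 289.3], 0.77), ([238.1, 215.5, 264.3, 350.1], 0.74), ([296.6, 219.8, 328.9, 290.6], 0.57)]
drawer_handle [([118.0, 157.8, 385.0, 350.5], 0.9)]
```

View pics/w2.png

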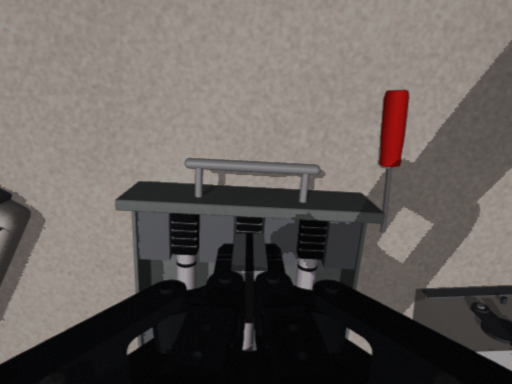

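Picture 5: the camera looks back towards the robot (image down is +x). The caps are at u≈185, 250 and 313, with shoulders at v≈255–258. The dock's corner shows at lower right.

Run:
```python
from h import *
d=np.load("w2.npz");p={"K":d["K"]};T=d["T"]
for n,u,v,z in [("R capfront",185,254,.064),("L capfront",313,259,.064),("M capback",250,217,.064),("R capback",185,215,.064),("L capback",313,220,.064),("hL",317,169,.06),("hR",187,163,.06)]: print(n,np.round(at_z(p,(u,v),z,T),4))
q=manip.snapshot("top")
for n,u,v in [("L",265,357),("M",322,360),("R",378,361)]: print(n,np.round(at_z(q,(u/2.727+200,v/2.727+100),.061),4))
a=np.array([np.cos(-.073),np.sin(-.073)]);b=np.array([-a[1],a[0]]);h=np.array([.4145,-.1652])
for s in (.07,0,-.07):print("expected line at +100",h+a*.1+b*s)
```

```text
R capfront [ 0.51   -0.2406  0.064 ]
L capfront [ 0.5203 -0.0993  0.064 ]
M capback [ 0.4686 -0.1677  0.064 ]
R capback [ 0.4643 -0.2368  0.064 ]
L capback [ 0.474  -0.1005  0.064 ]
hL [ 0.4192 -0.097   0.06  ]
hR [ 0.409  -0.2308  0.06  ]
L [ 0.5225 -0.1037  0.061 ]
M [ 0.5171 -0.1738  0.061 ]
R [ 0.5143 -0.2425  0.061 ]
expected line at +100 [ 0.51933913 -0.10267995]
expected line at +100 [ 0.51423367 -0.17249352]
expected line at +100 [ 0.50912821 -0.24230709]
```

Emit:
servo_tool(
  increments=[
    [-0.025,0.0533,0,0,0,0,1],
    [-0.025,0.0533,0,0,0,0,1],
    [-0.025,0.0533,0,0,0,0,1],
    [-0.025,0.0533,0,0,0,0,1],
  ],
)

```text
clock: 10.1
tool_pos: [0.521, 0.0453, 0.2515]
eef_rot: [0.014, 1.0, -0.0, 0.0]
wrist_force: [0.9, -0.9, -0.5]
gripper_width: -0.0003
```

Emit:
servo_tool(
  increments=[
    [-0.025,0.0533,0,0,0,0,1],
    [-0.025,0.0533,0,0,0,0,1],
    [-0.025,0.0533,0,0,0,0,1],
    [0,0,0,0,0,-0.04,1],
    [0,0,0,0,0,0,1],
  ],
)

```text
clock: 10.72
tool_pos: [0.5996, 0.2019, 0.2507]
eef_rot: [-0.006, 1.0, -0.0, -0.0]
wrist_force: [0.2, 0.5, -0.4]
gripper_width: -0.0001
```

Run:
```python
from h import *
st()
p,T=wrist();save(p,"w3");np.savez("w3.npz",K=p["K"],T=T)
for t in ["cover0_stud","dock"]: print(t,[(np.round(x["extent"],1).tolist(),round(x["score"],2)) for x in manip.find_in(p,t)])
```

```text
t 10.72 pos [0.5996 0.2019 0.2507] w -0.0001 F [ 0.2  0.5 -0.4]
axes x,y,z: [[-1.0, -0.013, 0.001], [-0.013, 1.0, -0.0], [-0.001, -0.0, -1.0]] q [ 0.21  0.06  1.57 -0.    1.51 -1.38]
cover0_stud [([340.1, 147.5, 379.9, 179.7], 0.75)]
dock [([80.1, 148.3, 425.8, 341.5], 0.62)]
```

View pics/w3.png

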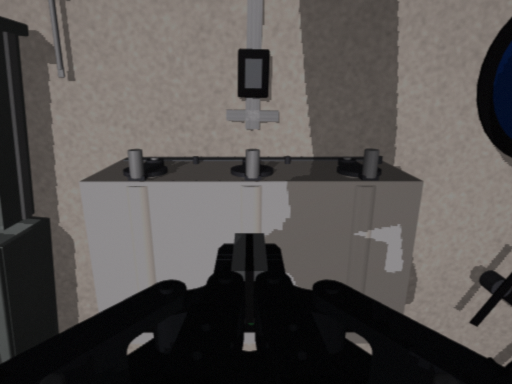

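Picture 6: dock front top edge (88,180)–(418,180); stud tips at about (135.5,150), (252.5,150) and (371.5,150), all closed.

Run:
```python
from h import *
d=np.load("w3.npz");p={"K":d["K"]};T=d["T"]
for n,u,v,z in [("FR",88,181,.115),("FL",418,180,.115),("s2",135.5,150,.118),("s1",252.5,150,.118),("s0",371.5,150,.118),("s2root",138,177,.116),("s1r",252.5,177,.116),("s0r",370,177,.116)]: print(n,np.round(at_z(p,(u,v),z,T),4))
```

```text
FR [0.6023 0.0617 0.115 ]
FL [0.5977 0.349  0.115 ]
s2 [0.5741 0.1063 0.118 ]
s1 [0.5728 0.2045 0.118 ]
s0 [0.5715 0.3043 0.118 ]
s2root [0.5979 0.1058 0.116 ]
s1r [0.5966 0.2049 0.116 ]
s0r [0.5953 0.3065 0.116 ]
```

Emit:
servo_tool(
  increments=[
    [0.01,0.037,0.05,0,0,0,1],
    [0.01,0.037,0.05,0,0,0,1],
    [0,0,0.04,0,0,0,1],
    [0,0,0.02,0,0,0,1],
    [0,0.01,0,0,0,0,1],
  ],
)

```text
clock: 11.5
tool_pos: [0.5781, 0.2834, 0.091]
eef_rot: [-0.005, 1.0, -0.0, -0.001]
wrist_force: [0.2, 0.4, 0.3]
gripper_width: -0.0003
```

Emit:
servo_tool(
  increments=[
    [0,0.015,0.006,0,0,0,1],
    [0,0.015,0.006,0,0,0,1],
    [0,0.014,0.006,0,0,0,1],
    [0,0.01,0.004,0,0,0,1],
    [0,0,0,0,0,0,1],
  ],
)

```text
clock: 12.12
tool_pos: [0.5767, 0.3376, 0.0674]
eef_rot: [-0.007, 1.0, -0.002, -0.002]
wrist_force: [0.7, -4.2, -3.6]
gripper_width: -0.0002
```

Emit:
servo_tool(
  increments=[
    [0,-0.006,0,0,0,0,1],
    [0,0,-0.04,0,0,0,1],
    [0,0.03,0,0,0,0,1],
    [0,0,0.02,0,0,0,1],
    [0,0,0.018,0,0,0,1],
  ],
)

```text
clock: 12.75
tool_pos: [0.5774, 0.3632, 0.0713]
eef_rot: [-0.007, 1.0, 0.001, 0.0]
wrist_force: [0.2, 1.5, 1.9]
gripper_width: 0.0002
```

Emit:
servo_tool(
  increments=[
    [0,0,0,0,0,0,1],
    [0,0,-0.04,0,0,0,1],
    [0,0,-0.05,0,0,0,1],
    [0,0,-0.05,0,0,0,1],
    [0,0,-0.05,0,0,0,1],
  ],
)

```text
clock: 13.38
tool_pos: [0.5773, 0.3614, 0.2628]
eef_rot: [-0.006, 1.0, -0.001, -0.001]
wrist_force: [0.7, -0.4, -0.1]
gripper_width: -0.0001
```

Run:
```python
from h import *
st()
p,T=wrist();save(p,"w4");np.savez("w4.npz",K=p["K"],T=T)
f=p["frame"]
```

```text
t 13.38 pos [0.5773 0.3614 0.2628] w -0.0001 F [ 0.7 -0.4 -0.1]
axes x,y,z: [[-1.0, -0.012, 0.002], [-0.012, 1.0, -0.001], [-0.002, -0.001, -1.0]] q [ 0.45  0.17  1.44 -0.    1.54 -1.13]
```

View pics/w4.png

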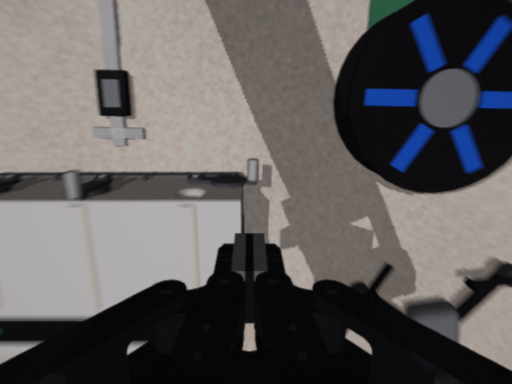

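Picture 7: cover 0 is swung over, with its stud now low and left of the dock edge at (253,170). I'll repeat for covers 1 and 2.

Emit:
servo_tool(
  increments=[
    [-0.001,-0.06,0.03,0,0,0,1],
    [-0.001,-0.06,0.03,0,0,0,1],
    [0,-0.064,0.03,0,0,0,1],
    [0,0,0.05,0,0,0,1],
    [0,0,0.032,0,0,0,1],
  ],
)

```text
out of range; nothing moved
```

Emit:
servo_tool(
  increments=[
    [0,0.01,0,0,0,0,1],
    [0,0.015,0.006,0,0,0,1],
    [0,0.015,0.006,0,0,0,1],
    [0,0.014,0.006,0,0,0,1],
    [0,0.01,0.004,0,0,0,1],
  ],
)

```text
clock: 14.05
tool_pos: [0.5761, 0.4275, 0.2382]
eef_rot: [-0.007, 1.0, -0.001, -0.001]
wrist_force: [-0.3, -0.3, 0.5]
gripper_width: 0.0
```

Emit:
servo_tool(
  increments=[
    [0,0,0,0,0,0,1],
    [0,-0.006,0,0,0,0,1],
    [0,0,-0.04,0,0,0,1],
    [0,0.03,0,0,0,0,1],
    [0,0,0.02,0,0,0,1],
  ],
)

```text
clock: 14.68
tool_pos: [0.5777, 0.4516, 0.2637]
eef_rot: [-0.007, 1.0, 0.002, 0.003]
wrist_force: [1.2, -0.6, 0.2]
gripper_width: 0.0001
```

Emit:
servo_tool(
  increments=[
    [0,0,0.018,0,0,0,1],
    [0,0,0,0,0,0,1],
    [0,0,-0.04,0,0,0,1],
    [0,0,-0.05,0,0,0,1],
    [0,0,0,0,0,0,1],
  ],
)

```text
clock: 15.3
tool_pos: [0.5782, 0.4509, 0.3397]
eef_rot: [-0.006, 1.0, 0.003, 0.005]
wrist_force: [-0.3, 0.5, 0.5]
gripper_width: -0.0001
```

Run:
```python
from h import *
st();print(tool([.5785,.076,.091]))
```

```text
t 15.3 pos [0.5782 0.4509 0.3397] w -0.0001 F [-0.3  0.5  0.5]
axes x,y,z: [[-1.0, -0.012, -0.01], [-0.013, 1.0, 0.006], [0.009, 0.006, -1.0]] q [ 0.56  0.26  1.2  -0.    1.67 -1.02]
[ 0.00679021 -0.37625348  0.24648644]
```

A row went out of range, so the first call was refused and the later ones moved in free air only, with no harm. Redoing it.

Emit:
servo_tool(
  increments=[
    [0,-0.055,0.02,0,0,0,1],
    [0,-0.055,0.02,0,0,0,1],
    [0,-0.055,0.02,0,0,0,1],
    [0,-0.055,0.02,0,0,0,1],
    [0,-0.055,0.018,0,0,0,1],
  ],
)

```text
clock: 15.92
tool_pos: [0.5792, 0.1732, 0.2323]
eef_rot: [-0.006, 1.0, -0.0, -0.001]
wrist_force: [0.3, -0.7, -0.2]
gripper_width: -0.0
```

Run:
```python
from h import *
st();print(tool([.5785,.176,.091]))
```

```text
t 15.93 pos [0.5792 0.1732 0.2323] w -0.0 F [ 0.3 -0.7 -0.2]
axes x,y,z: [[-1.0, -0.013, 0.001], [-0.013, 1.0, -0.001], [-0.001, -0.001, -1.0]] q [ 0.17  0.01  1.66 -0.    1.48 -1.42]
[0.00045522 0.00287011 0.1413383 ]
```

Emit:
servo_tool(
  increments=[
    [0,0,0.05,0,0,0,1],
    [0,0,0.05,0,0,0,1],
    [0,0,0.04,0,0,0,1],
    [0,0.01,0,0,0,0,1],
    [0,0.015,0.006,0,0,0,1],
  ],
)

```text
clock: 16.55
tool_pos: [0.5807, 0.2009, 0.0898]
eef_rot: [-0.006, 1.0, -0.0, 0.001]
wrist_force: [-1.8, -1.8, 0.8]
gripper_width: 0.0002
```

Emit:
servo_tool(
  increments=[
    [0,0.015,0.006,0,0,0,1],
    [0,0.014,0.006,0,0,0,1],
    [0,0.01,0.004,0,0,0,1],
    [0,0,0,0,0,0,1],
    [0,-0.006,0,0,0,0,1],
  ],
)

```text
clock: 17.18
tool_pos: [0.5793, 0.2346, 0.0719]
eef_rot: [-0.007, 1.0, 0.001, -0.0]
wrist_force: [0.8, 0.8, 0.7]
gripper_width: 0.0003
```

Emit:
servo_tool(
  increments=[
    [0,0,-0.04,0,0,0,1],
    [0,0.03,0,0,0,0,1],
    [0,0,0.02,0,0,0,1],
    [0,0,0.018,0,0,0,1],
    [0,0,0,0,0,0,1],
  ],
)

```text
clock: 17.8
tool_pos: [0.5766, 0.2623, 0.0704]
eef_rot: [-0.007, 1.0, -0.001, -0.003]
wrist_force: [-0.4, 0.8, -0.5]
gripper_width: -0.0002
```

Emit:
servo_tool(
  increments=[
    [0,0,-0.04,0,0,0,1],
    [0,0,-0.05,0,0,0,1],
    [0,-0.06,0,0,0,0,1],
    [0,-0.06,0,0,0,0,1],
    [0,-0.06,0,0,0,0,1],
  ],
)

```text
clock: 18.42
tool_pos: [0.5806, 0.0812, 0.1636]
eef_rot: [-0.007, 1.0, -0.0, -0.0]
wrist_force: [0.5, -0.4, -0.5]
gripper_width: -0.0002
```

Run:
```python
from h import *
st();print(tool([.5795,.076,.091]))
```

```text
t 18.43 pos [0.5806 0.0812 0.1636] w -0.0002 F [ 0.5 -0.4 -0.5]
axes x,y,z: [[-1.0, -0.013, 0.001], [-0.013, 1.0, -0.001], [-0.001, -0.001, -1.0]] q [ 0.01  0.01  1.77 -0.    1.36 -1.57]
[ 0.00107421 -0.0051409   0.07260541]
```

Emit:
servo_tool(
  increments=[
    [0,-0.005,0.03,0,0,0,1],
    [0,0,0.043,0,0,0,1],
    [0,0.01,0,0,0,0,1],
    [0,0.015,0.006,0,0,0,1],
    [0,0.015,0.006,0,0,0,1],
  ],
)

```text
clock: 19.05
tool_pos: [0.5819, 0.1196, 0.0805]
eef_rot: [-0.007, 1.0, -0.0, 0.001]
wrist_force: [-0.1, -3.2, -1.7]
gripper_width: -0.0001
```

Emit:
servo_tool(
  increments=[
    [0,0.014,0.006,0,0,0,1],
    [0,0.01,0.004,0,0,0,1],
    [0,0,0,0,0,0,1],
    [0,-0.006,0,0,0,0,1],
    [0,0,-0.04,0,0,0,1],
  ],
)

```text
clock: 19.68
tool_pos: [0.5781, 0.1373, 0.1062]
eef_rot: [-0.007, 1.0, 0.0, -0.003]
wrist_force: [0.2, 0.4, 0.8]
gripper_width: -0.0003
```

Emit:
servo_tool(
  increments=[
    [0,0.03,0,0,0,0,1],
    [0,0,0.02,0,0,0,1],
    [0,0,0.02,0,0,0,1],
    [0,0,0,0,0,0,1],
  ],
)

```text
clock: 20.18
tool_pos: [0.5795, 0.1691, 0.0675]
eef_rot: [-0.007, 1.0, 0.002, -0.0]
wrist_force: [0.5, -0.6, 1.3]
gripper_width: 0.0
```

Emit:
servo_tool(
  increments=[
    [0,0,-0.04,0,0,0,1],
    [0,0,-0.05,0,0,0,1],
    [0,0,-0.05,0,0,0,1],
    [0,0.03,-0.03,0,0,0,1],
    [0,0,0,0,0,0,1],
  ],
)

```text
clock: 20.8
tool_pos: [0.5808, 0.1977, 0.2409]
eef_rot: [-0.007, 1.0, 0.001, 0.002]
wrist_force: [0.0, -1.2, -0.3]
gripper_width: -0.0
```

Run:
```python
from h import *
st()
p,T=wrist();save(p,"w5");np.savez("w5.npz",K=p["K"],T=T)
```

```text
t 20.8 pos [0.5808 0.1977 0.2409] w -0.0 F [ 0.  -1.2 -0.3]
axes x,y,z: [[-1.0, -0.015, -0.004], [-0.015, 1.0, 0.001], [0.004, 0.001, -1.0]] q [ 0.21  0.02  1.63  0.    1.49 -1.38]
```

View pics/w5.png

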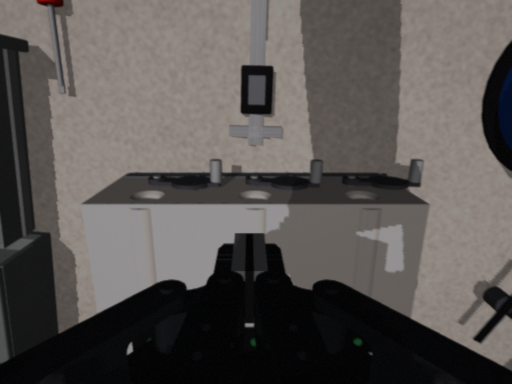

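Picture 8: all three covers are down, and the mouths show at u≈149, 256 and 362 (v≈194).

Run:
```python
from h import *
d=np.load("w5.npz");p={"K":d["K"]};T=d["T"]
for n,u,v,z in [("b2",149,194,.09),("b1",256,194,.09),("b0",362,194,.09),("FR",89,204,.115),("FL",426,203,.115),("rib2",142.5,215,.117),("rib1",255,215,.117),("rib0",370,215,.117)]: print(n,np.round(at_z(p,(u,v),z,T),4))
g=cv2.cvtColor(p["frame"],cv2.COLOR_RGB2GRAY) if "frame" in p else cv2.imread("pics/w5.png",0)
for a,b in((125,175),(230,285),(335,390)):
    print(g[195,a:b].tolist())
q=manip.snapshot("top");gt=q["frame"]
print(tool([.555,-.105,.25]),tool([.55,-.175,.25]))
```

```text
b2 [0.6003 0.1053 0.09  ]
b1 [0.5989 0.2047 0.09  ]
b0 [0.5975 0.3033 0.09  ]
FR [0.6022 0.061  0.115 ]
FL [0.5972 0.3501 0.115 ]
rib2 [0.6109 0.1067 0.117 ]
rib1 [0.6095 0.2035 0.117 ]
rib0 [0.6081 0.3025 0.117 ]
[61, 62, 61, 60, 59, 57, 51, 54, 58, 65, 69, 75, 81, 87, 91, 95, 101, 106, 113, 121, 126, 132, 136, 141, 142, 143, 144, 144, 143, 144, 142, 142, 139, 132, 126, 115, 108, 97, 85, 71, 63, 62, 62, 61, 62, 61, 61, 62, 62, 61]
[61, 62, 61, 62, 61, 60, 62, 60, 56, 57, 65, 75, 83, 89, 95, 102, 107, 116, 122, 130, 136, 140, 142, 143, 143, 145, 144, 143, 144, 142, 141, 140, 134, 129, 120, 114, 106, 103, 96, 89, 79, 68, 62, 62, 62, 62, 62, 60, 61, 61, 61, 62, 62, 62, 62]
[45, 45, 44, 43, 45, 44, 45, 44, 45, 46, 48, 54, 57, 64, 69, 73, 77, 83, 88, 91, 92, 94, 95, 94, 95, 93, 94, 95, 91, 90, 85, 79, 77, 72, 68, 64, 63, 62, 59, 57, 55, 53, 49, 47, 46, 45, 45, 46, 44, 44, 44, 44, 45, 45, 45]
[ 0.02812264 -0.30075249 -0.01296116] [ 0.0340742  -0.37067796 -0.01287344]
```

Emit:
servo_tool(
  increments=[
    [0,0,0,0,0,0.088,0.5],
    [0.002,-0.06,0,0,0,0,0.5],
    [0,-0.06,0,0,0,0,0.5],
    [0,-0.06,0,0,0,0,0.5],
    [0,-0.06,0,0,0,0,0.5],
  ],
)

```text
clock: 21.52
tool_pos: [0.5579, -0.045, 0.2355]
eef_rot: [0.038, 0.999, 0.0, -0.002]
wrist_force: [1.4, 0.1, -0.6]
gripper_width: 0.0429
```

Emit:
servo_tool(
  increments=[
    [0,-0.06,0,0,0,0,0.5],
    [0,-0.004,0,0,0,0,0.5],
    [0,0,0,0,0,0,0.5],
  ],
)

```text
clock: 21.9
tool_pos: [0.5539, -0.1068, 0.2366]
eef_rot: [0.038, 0.999, 0.001, -0.002]
wrist_force: [-0.9, -0.4, -0.4]
gripper_width: 0.0427
```

Run:
```python
from h import *
st();print(tool([.557,-.105,.031]))
p,T=wrist();save(p,"w6");np.savez("w6.npz",K=p["K"],T=T)
print([(np.round(x["extent"],1).tolist(),round(x["score"],2)) for x in manip.find_in(p,"pack0")])
for s in (.07,0,-.07):
  a=np.array([.9973,-.073]);b=np.array([.073,.9973]);S=np.array([.4145,-.1652])+a*.103+b*s
  print("pred shoulder top",np.round(proj(p,[*S,.064],T),0),"capback",np.round(proj(p,[*(S-.05*a),.064],T),0),"tube40",np.round(proj(p,[*(S+.04*a),.061],T),0))
```

```text
t 21.9 pos [ 0.5539 -0.1068  0.2366] w 0.0427 F [-0.9 -0.4 -0.4]
axes x,y,z: [[-0.997, 0.076, 0.004], [0.076, 0.997, 0.001], [-0.004, 0.002, -1.0]] q [-0.32 -0.09  1.75  0.    1.49 -1.82]
[-0.00375564  0.00173247  0.20555279]
[([238.9, 80.5, 268.7, 260.9], 0.98), ([83.7, 84.9, 133.5, 263.0], 0.67), ([161.3, 80.8, 196.4, 243.6], 0.63)]
pred shoulder top [250. 138.] capback [250.  83.] tube40 [250. 178.]
pred shoulder top [177. 139.] capback [173.  83.] tube40 [180. 179.]
pred shoulder top [103. 139.] capback [96. 84.] tube40 [109. 179.]
```

View pics/w6.png

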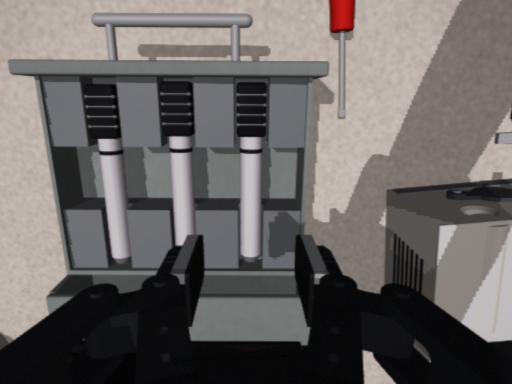

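Picture 9: the predicted shoulders match the view (the left pack is on u≈251). Descending to grasp it.

Emit:
servo_tool(
  increments=[
    [-0.004,0.002,0.05,0,0,0,0.5],
    [0,0,0.05,0,0,0,0.5],
    [0,0,0.05,0,0,0,0.5],
    [0,0,0.035,0,0,0,0.5],
    [0,0,0.02,0,0,0,0.5],
  ],
)

```text
clock: 22.62
tool_pos: [0.5579, -0.1029, 0.0315]
eef_rot: [0.036, 0.999, 0.001, -0.002]
wrist_force: [-0.8, -0.1, -0.6]
gripper_width: 0.0427
```

Emit:
servo_tool(
  increments=[
    [0,0,0,0,0,0,0.5],
    [0,0,0,0,0,0,1],
    [0,0,0,0,0,0,1],
    [0,0,0,0,0,0,1],
  ],
  newtons=60,
)

```text
clock: 23.12
tool_pos: [0.5609, -0.1051, 0.0363]
eef_rot: [0.037, 0.999, -0.0, 0.002]
wrist_force: [0.9, 1.5, 5.1]
gripper_width: 0.0198
```

Emit:
servo_tool(
  increments=[
    [0,0,-0.015,0,0,0,1],
    [0,0,-0.03,0,0,0,1],
    [0,0,-0.03,0,0,0,1],
    [0,0,-0.04,0,0,0,1],
  ],
)

```text
clock: 23.62
tool_pos: [0.558, -0.1046, 0.1493]
eef_rot: [0.038, 0.999, 0.0, -0.001]
wrist_force: [0.3, -0.4, -2.1]
gripper_width: 0.0206
```

Run:
```python
from h import *
st()
p,T=wrist();save(p,"w7");np.savez("w7.npz",K=p["K"],T=T)
print([(np.round(x["extent"],1).tolist(),round(x["score"],2)) for x in manip.find_in(p,"pack0")])
```

```text
t 23.62 pos [ 0.558  -0.1046  0.1493] w 0.0206 F [ 0.3 -0.4 -2.1]
axes x,y,z: [[-0.997, 0.075, 0.003], [0.075, 0.997, 0.0], [-0.003, 0.001, -1.0]] q [-0.32 -0.02  1.82 -0.    1.34 -1.81]
[([212.0, 34.2, 292.5, 351.9], 0.9), ([14.3, 72.9, 93.9, 308.1], 0.88), ([125.9, 69.7, 176.9, 288.3], 0.55), ([2.8, 1.5, 358.6, 327.0], 0.52)]
```

View pics/w7.png

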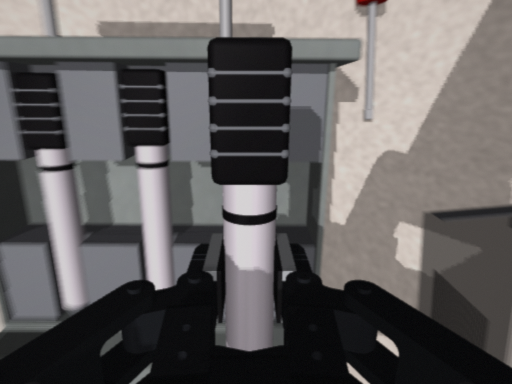

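Picture 10: the pack is held straight by the tube (shoulder at v=184). Carrying it to bay 0.

Emit:
servo_tool(
  increments=[
    [0,0,0,0,0,-0.089,1],
    [0.009,0.058,0,0,0,0,1],
    [0.009,0.058,0,0,0,0,1],
    [0.009,0.058,0,0,0,0,1],
    [0.009,0.058,0,0,0,0,1],
  ],
)

```text
clock: 24.35
tool_pos: [0.5185, 0.1281, 0.1479]
eef_rot: [-0.007, 1.0, -0.0, -0.001]
wrist_force: [1.0, 0.7, -0.9]
gripper_width: 0.0198
```

Emit:
servo_tool(
  increments=[
    [0.009,0.058,0,0,0,0,1],
    [0.009,0.058,0,0,0,0,1],
    [0.009,0.058,0,0,0,0,1],
    [0,0,0.035,0,0,0,1],
    [0,0,0.035,0,0,0,1],
  ],
)

```text
clock: 24.98
tool_pos: [0.4895, 0.3009, 0.0775]
eef_rot: [-0.008, 1.0, -0.0, -0.0]
wrist_force: [-0.4, 0.3, -2.4]
gripper_width: 0.0201
```

Emit:
servo_tool(
  increments=[
    [0,0,0,0,0,0,1],
    [0,0,0,0,0,0,1],
  ],
)

```text
clock: 25.22
tool_pos: [0.4908, 0.3002, 0.0797]
eef_rot: [-0.007, 1.0, 0.0, 0.0]
wrist_force: [0.2, 0.5, -1.6]
gripper_width: 0.02
```

Run:
```python
from h import *
st();print(tool([.4885,.302,.077]))
p,T=wrist();save(p,"w8")
g=cv2.cvtColor(p["frame"],cv2.COLOR_RGB2GRAY)
print([(np.round(x["extent"],1).tolist(),round(x["score"],2)) for x in manip.find_in(p,"pack0")])
s=manip.snapshot("scene");save(s,"s8")
```

```text
t 25.23 pos [0.4908 0.3002 0.0797] w 0.02 F [ 0.2  0.5 -1.6]
axes x,y,z: [[-1.0, -0.014, -0.0], [-0.014, 1.0, 0.0], [0.0, 0.0, -1.0]] q [ 0.42  0.08  1.85 -0.    1.21 -1.17]
[0.00227679 0.00186978 0.00273533]
[([209.2, 36.0, 294.8, 352.1], 0.93), ([5.5, 325.4, 365.6, 381.0], 0.55)]
```

Emit:
servo_tool(
  increments=[
    [0,0.002,0.002,0,0,0,1],
    [-0.015,0,0,0,0,0,1],
    [-0.015,0,0,0,0,0,1],
    [-0.01,0,0,0,0,0,1],
    [0,0,0,0,0,0,1],
  ],
)

```text
clock: 26.0
tool_pos: [0.5315, 0.3027, 0.0771]
eef_rot: [-0.007, 1.0, 0.0, 0.0]
wrist_force: [-1.0, 0.9, -2.0]
gripper_width: 0.0202
```

Run:
```python
from h import *
st()
p,T=wrist();save(p,"w9")
a=cv2.cvtColor(cv2.imread("pics/w8.png"),cv2.COLOR_BGR2RGB)
cv2.imwrite("pics/w9c.png",np.hstack([cv2.imread("pics/w8.png")[:,150:400],cv2.imread("pics/w9.png")[:,150:400]]))
```

```text
t 26.0 pos [0.5315 0.3027 0.0771] w 0.0202 F [-1.   0.9 -2. ]
axes x,y,z: [[-1.0, -0.013, -0.0], [-0.013, 1.0, 0.0], [0.0, 0.0, -1.0]] q [ 0.4   0.16  1.76  0.    1.21 -1.19]
```

View pics/w9c.png

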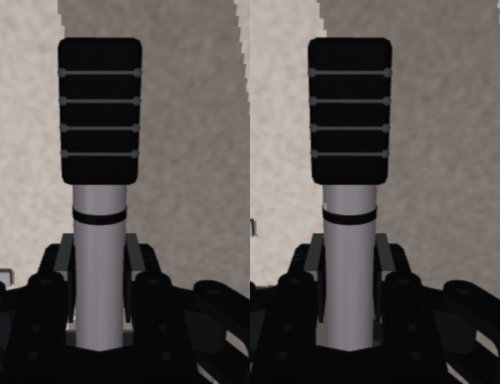

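Picture 11: the pack hasn't slipped in the jaws and the force is low, so its tip is about 28 mm in the bore. Continuing.

Emit:
servo_tool(
  increments=[
    [-0.015,0,0,0,0,0,1],
    [-0.015,0,0,0,0,0,1],
    [-0.013,0,0,0,0,0,1],
    [0,0,0,0,0,0,1],
  ],
)

```text
clock: 26.55
tool_pos: [0.5747, 0.3034, 0.0773]
eef_rot: [-0.007, 1.0, 0.0, 0.0]
wrist_force: [-0.7, -0.9, -2.8]
gripper_width: 0.0201
```

Emit:
servo_tool(
  increments=[
    [0,0,0,0,0,0,0.4],
    [0,0,0,0,0,0,0.4],
    [0,0,0,0,0,0,0.4],
    [0.02,0,0.004,0,0,0,0.4],
    [0.045,0,0,0,0,0,0.4],
  ],
)

```text
clock: 27.18
tool_pos: [0.5088, 0.3025, 0.0735]
eef_rot: [-0.007, 1.0, 0.0, 0.001]
wrist_force: [-0.1, 0.9, 0.8]
gripper_width: 0.051
```

Run:
```python
from h import *
st()
p,T=wrist();save(p,"w10")
print([(np.round(x["extent"],1).tolist(),round(x["score"],2)) for x in manip.find_in(p,"pack0")])
```

```text
t 27.18 pos [0.5088 0.3025 0.0735] w 0.051 F [-0.1  0.9  0.8]
axes x,y,z: [[-1.0, -0.013, -0.001], [-0.013, 1.0, 0.0], [0.001, 0.0, -1.0]] q [ 0.41  0.12  1.82  0.    1.2  -1.17]
[([215.4, 201.4, 285.0, 352.6], 0.92), ([0.6, 315.0, 319.1, 383.1], 0.19)]
```

View pics/w10.png

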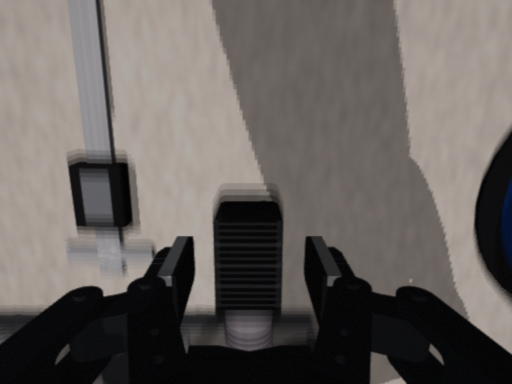

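Picture 12: the cap sits between the open fingers. Gripping the cap and pushing it in.

Emit:
servo_tool(
  increments=[
    [0,0,0.002,0,0,0,1],
    [0,0,0,0,0,0,1],
    [0,0,0,0,0,0,1],
    [-0.01,0,0,0,0,0,1],
    [-0.015,0,0,0,0,0,1],
  ],
)

```text
clock: 27.9
tool_pos: [0.517, 0.3027, 0.0688]
eef_rot: [-0.007, 1.0, -0.003, -0.023]
wrist_force: [-66.6, -3.0, 33.6]
gripper_width: 0.0266
```

Emit:
servo_tool(
  increments=[
    [-0.015,0,0,0,0,0,1],
    [-0.015,0,0,0,0,0,1],
    [-0.008,0,0,0,0,0,1],
    [-0.006,0,0,0,0,0,1],
    [0,0,0,0,0,0,1],
  ],
)

```text
clock: 28.52
tool_pos: [0.5719, 0.3033, 0.0689]
eef_rot: [-0.008, 1.0, -0.001, -0.007]
wrist_force: [-14.1, -0.9, 4.5]
gripper_width: 0.0268
```

Emit:
servo_tool(
  increments=[
    [-0.004,0,0,0,0,0,1],
    [0,0,0,0,0,0,1],
  ],
)

```text
clock: 28.78
tool_pos: [0.5777, 0.3034, 0.0692]
eef_rot: [-0.007, 1.0, -0.001, -0.005]
wrist_force: [-9.5, 0.4, 2.1]
gripper_width: 0.0269
```

Run:
```python
from h import *
st()
p,T=wrist();save(p,"w11")
cv2.imwrite("pics/w11c.png",cv2.resize(cv2.imread("pics/w11.png")[130:384,150:350],None,fx=2.3,fy=2.3))
```

```text
t 28.77 pos [0.5777 0.3034 0.0692] w 0.0269 F [-9.5  0.4  2.1]
axes x,y,z: [[-1.0, -0.014, 0.011], [-0.014, 1.0, -0.002], [-0.011, -0.002, -1.0]] q [ 0.37  0.27  1.66  0.    1.23 -1.22]
```

View pics/w11c.png

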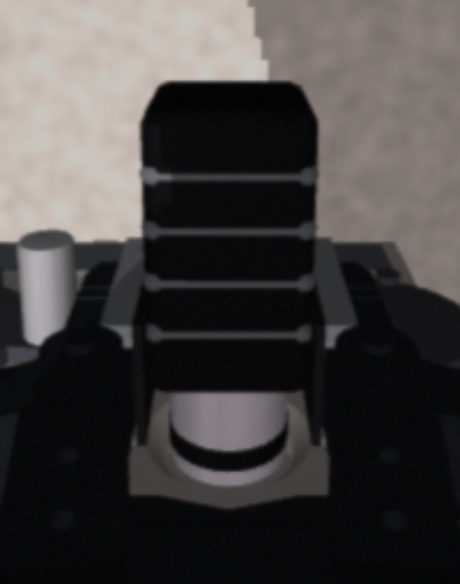

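Picture 13: not home. The jaws slipped along the cap, and about 18 mm of tube with its black ring is still showing. I'll let go, back off, and push with shut fingers behind the cap.

Emit:
servo_tool(
  increments=[
    [0,0,0,0,0,0,0.4],
    [0,0,0,0,0,0,0.4],
    [0.04,0,-0.004,0,0,0,0.4],
    [0.04,0,-0.004,0,0,0,0.4],
    [0,0,0,0,0,0,1],
  ],
)

```text
clock: 29.45
tool_pos: [0.5, 0.3024, 0.0791]
eef_rot: [-0.008, 1.0, -0.0, 0.0]
wrist_force: [0.3, 0.7, -0.5]
gripper_width: 0.0343
```

Emit:
servo_tool(
  increments=[
    [0,0,0,0,0,0,1],
    [0,0,0,0,0,0,1],
    [0,0,0,0,0,0,1],
  ],
)

```text
clock: 29.82
tool_pos: [0.5023, 0.3024, 0.0792]
eef_rot: [-0.007, 1.0, 0.0, 0.0]
wrist_force: [-0.5, 0.1, -0.7]
gripper_width: 0.0003
```

Run:
```python
from h import *
st()
p,T=wrist();save(p,"w12")
print([(np.round(x["extent"],1).tolist(),round(x["score"],2)) for x in manip.find_in(p,"pack0")])
```

```text
t 29.82 pos [0.5023 0.3024 0.0792] w 0.0003 F [-0.5  0.1 -0.7]
axes x,y,z: [[-1.0, -0.014, -0.0], [-0.014, 1.0, 0.0], [0.0, 0.0, -1.0]] q [ 0.42  0.1   1.83 -0.    1.21 -1.17]
[([243.4, 322.1, 259.6, 349.9], 0.63)]
```

Fingers shut behind the cap; pushing forward.

Emit:
servo_tool(
  increments=[
    [-0.012,0,0,0,0,0,1],
    [-0.008,0,0,0,0,0,1],
    [-0.006,0,0,0,0,0,1],
    [-0.005,0,0,0,0,0,1],
  ],
)

```text
clock: 30.42
tool_pos: [0.5326, 0.3029, 0.079]
eef_rot: [-0.007, 1.0, -0.0, -0.0]
wrist_force: [-1.6, 0.0, 1.4]
gripper_width: -0.0002
```

Emit:
servo_tool(
  increments=[
    [-0.004,0,0,0,0,0,1],
    [-0.003,0,0,0,0,0,1],
  ],
)

```text
clock: 30.68
tool_pos: [0.5384, 0.3029, 0.079]
eef_rot: [-0.007, 1.0, -0.0, -0.002]
wrist_force: [-9.7, -0.4, 3.5]
gripper_width: -0.0001
```

Emit:
servo_tool(
  increments=[
    [-0.003,0,0,0,0,0,1],
    [0,0,0,0,0,0,1],
  ],
)

```text
clock: 30.92
tool_pos: [0.5379, 0.303, 0.0781]
eef_rot: [-0.007, 1.0, -0.001, -0.006]
wrist_force: [-16.2, -0.4, 7.4]
gripper_width: 0.0
```

Home: it stopped at x=0.538, as expected (0.5375), under 16 N. Going for the middle pack.

Emit:
servo_tool(
  increments=[
    [0.025,0,0,0,0,0,1],
    [0,0,-0.06,0,0,0,0.5],
    [0,0,-0.06,0,0,0,0.5],
    [0,0,-0.04,0,0,0.089,0.5],
    [-0.0087,-0.0592,0,0,0,0,0.5],
  ],
)

```text
clock: 31.55
tool_pos: [0.5241, 0.2453, 0.2451]
eef_rot: [0.035, 0.999, 0.002, 0.005]
wrist_force: [0.5, -0.2, 0.3]
gripper_width: 0.0429
```

Emit:
servo_tool(
  increments=[
    [-0.0087,-0.0592,0,0,0,0,0.5],
    [-0.0087,-0.0592,0,0,0,0,0.5],
    [-0.0087,-0.0592,0,0,0,0,0.5],
    [-0.0087,-0.0592,0,0,0,0,0.5],
    [-0.0087,-0.0592,0,0,0,0,0.5],
  ],
)

```text
clock: 32.17
tool_pos: [0.5431, -0.0576, 0.2395]
eef_rot: [0.037, 0.999, -0.0, 0.001]
wrist_force: [1.4, 0.3, -0.3]
gripper_width: 0.0428
```

Emit:
servo_tool(
  increments=[
    [-0.0087,-0.0592,0,0,0,0,0.5],
    [-0.0087,-0.0592,0,0,0,0,0.5],
    [0,0,0,0,0,0,0.5],
  ],
)

```text
clock: 32.55
tool_pos: [0.5513, -0.1787, 0.239]
eef_rot: [0.04, 0.999, -0.001, 0.0]
wrist_force: [-0.3, 0.6, -0.8]
gripper_width: 0.0428
```

```bash
cat > look.py <<'E'
from h import *
import sys
st()
p,T=wrist();save(p,sys.argv[1])
print([(np.round(x["extent"],1).tolist(),round(x["score"],2)) for x in manip.find_in(p,"pack0")])
a=np.array([.9973,-.073]);b=np.array([.073,.9973])
for s in (0,-.07):
  S=np.array([.4145,-.1652])+a*.103+b*s
  print("pred cap front/back/tube40",[np.round(proj(p,x,T)).tolist() for x in ([*S,.064],[*(S-.05*a),.064],[*(S+.04*a),.061])])
t=manip.snapshot("top");save(t,sys.argv[1]+"t")
print("top packs",[(np.round(x["extent"],1).tolist(),round(x["score"],2)) for x in manip.find_in(t,"pack0")])
E
python3 look.py w13; python3 -c "
from h import *
print(tool([.552,-.1748,.031]))"
```

```text
t 32.55 pos [ 0.5513 -0.1787  0.239 ] w 0.0428 F [-0.3  0.6 -0.8]
axes x,y,z: [[-0.997, 0.08, -0.0], [0.08, 0.997, -0.001], [0.0, -0.001, -1.0]] q [-0.44 -0.06  1.71 -0.    1.49 -1.93]
[([239.3, 78.8, 270.1, 258.4], 0.91), ([161.5, 82.0, 203.3, 242.5], 0.79)]
pred cap front/back/tube40 [[253.0, 134.0], [252.0, 79.0], [253.0, 175.0]]
pred cap front/back/tube40 [[179.0, 135.0], [176.0, 80.0], [183.0, 175.0]]
top packs [([316.4, 217.3, 320.8, 238.7], 0.67), ([334.9, 221.4, 341.3, 247.8], 0.61), ([168.7, 210.7, 179.4, 226.9], 0.47)]
[-0.00054474 -0.00098378  0.20804705]
```

The middle and right packs are where expected (box centre u=254.7 vs 253 predicted). Grasping.

Emit:
servo_tool(
  increments=[
    [0,0,0.05,0,0,0,0.5],
    [0,0,0.05,0,0,0,0.5],
    [0,0,0.05,0,0,0,0.5],
    [0,0,0.035,0,0,0,0.5],
    [0,0,0.02,0,0,0,0.5],
  ],
)

```text
clock: 33.38
tool_pos: [0.5505, -0.1728, 0.032]
eef_rot: [0.036, 0.999, 0.001, -0.001]
wrist_force: [0.4, 0.0, 0.6]
gripper_width: 0.0427
```

Emit:
servo_tool(
  increments=[
    [0,0,0,0,0,0,0.5],
    [0,0,0,0,0,0,1],
    [0,0,0,0,0,0,1],
    [0,0,0,0,0,0,1],
  ],
  newtons=60,
)

```text
clock: 33.88
tool_pos: [0.5532, -0.1754, 0.0365]
eef_rot: [0.037, 0.999, -0.001, 0.002]
wrist_force: [0.1, 1.2, 6.1]
gripper_width: 0.0201
```

Emit:
servo_tool(
  increments=[
    [0,0,-0.015,0,0,0,1],
    [0,0,-0.03,0,0,0,1],
    [0,0,-0.035,0,0,0,1],
    [0,0,-0.035,0,0,0,1],
    [0,0,0,0,0,0,1],
  ],
)

```text
clock: 34.5
tool_pos: [0.5535, -0.1759, 0.1534]
eef_rot: [0.037, 0.999, -0.002, 0.003]
wrist_force: [-0.6, 0.0, -2.6]
gripper_width: 0.0199
```

Run:
```python
from h import *
st()
p,T=wrist();save(p,"w14")
print([(np.round(x["extent"],1).tolist(),round(x["score"],2)) for x in manip.find_in(p,"pack0")])
a=cv2.imread("pics/w7.png")[20:240,190:310];b=cv2.imread("pics/w14.png")
r=cv2.matchTemplate(b,a,cv2.TM_CCOEFF_NORMED);print(cv2.minMaxLoc(r))
g=cv2.cvtColor(b,cv2.COLOR_BGR2GRAY);g0=cv2.imread("pics/w7.png",0);print(g[20:240:4,250].tolist(),g0[20:240:4,250].tolist())
```

```text
t 34.5 pos [ 0.5535 -0.1759  0.1534] w 0.0199 F [-0.6  0.  -2.6]
axes x,y,z: [[-0.997, 0.075, -0.007], [0.075, 0.997, -0.003], [0.007, -0.003, -1.0]] q [-0.44  0.    1.8  -0.    1.33 -1.93]
[([210.4, 42.6, 292.5, 349.1], 0.86), ([126.5, 72.2, 180.4, 285.7], 0.72)]
(-0.46104565262794495, 0.9203858375549316, (389, 164), (191, 25))
[167, 153, 156, 154, 138, 158, 20, 21, 33, 33, 32, 32, 30, 30, 127, 55, 28, 29, 28, 28, 27, 102, 54, 25, 26, 25, 25, 26, 138, 25, 24, 24, 24, 25, 35, 75, 25, 22, 22, 21, 23, 20, 71, 236, 236, 236, 236, 236, 236, 236, 45, 22, 59, 236, 236] [192, 136, 130, 129, 116, 13, 20, 25, 25, 26, 24, 23, 23, 122, 23, 22, 21, 20, 21, 19, 114, 22, 19, 19, 20, 18, 18, 117, 19, 18, 18, 17, 18, 62, 40, 16, 18, 17, 17, 17, 14, 68, 211, 212, 211, 211, 210, 211, 210, 36, 16, 41, 210, 210, 210]
```

Emit:
servo_tool(
  increments=[
    [0,0,0,0,0,-0.089,1],
    [0.0083,0.0542,0,0,0,0,1],
    [0.0083,0.0542,0,0,0,0,1],
    [0.0083,0.0542,0,0,0,0,1],
    [0.0083,0.0542,0,0,0,0,1],
  ],
)

```text
clock: 35.22
tool_pos: [0.5131, 0.043, 0.1465]
eef_rot: [-0.007, 1.0, 0.0, -0.002]
wrist_force: [0.1, 0.3, -2.0]
gripper_width: 0.0197
```

Emit:
servo_tool(
  increments=[
    [0.0083,0.0542,0,0,0,0,1],
    [0.0083,0.0542,0,0,0,0,1],
    [0.0083,0.0542,0,0,0,0,1],
    [0,0,0.035,0,0,0,1],
    [0,0,0.037,0,0,0,1],
  ],
)

```text
clock: 35.85
tool_pos: [0.4864, 0.2043, 0.0745]
eef_rot: [-0.008, 1.0, -0.0, -0.001]
wrist_force: [1.1, -0.3, -1.5]
gripper_width: 0.0199
```

Emit:
servo_tool(
  increments=[
    [0,0,0,0,0,0,1],
    [0,0,0,0,0,0,1],
    [0,0,0,0,0,0,1],
  ],
)

```text
clock: 36.22
tool_pos: [0.4892, 0.2038, 0.0789]
eef_rot: [-0.007, 1.0, 0.0, 0.001]
wrist_force: [0.2, 0.1, -2.3]
gripper_width: 0.0202
```

Run:
```python
from h import *
st();print(tool([.4898,.2028,.077]))
p,T=wrist();save(p,"w15")
a=cv2.imread("pics/w14.png")[20:240,190:310];b=cv2.imread("pics/w15.png")
print(cv2.minMaxLoc(cv2.matchTemplate(b,a,cv2.TM_CCOEFF_NORMED))[1::2], tool([.4898,.2028,.077]))
```

```text
t 36.23 pos [0.4892 0.2038 0.0789] w 0.0202 F [ 0.2  0.1 -2.3]
axes x,y,z: [[-1.0, -0.014, -0.003], [-0.014, 1.0, 0.001], [0.003, 0.001, -1.0]] q [ 0.25 -0.03  1.96 -0.    1.21 -1.33]
[-0.00054871 -0.00101727  0.00187607]
(0.7978523969650269, (190, 20)) [-0.00051827 -0.0010215   0.00193842]
```

Emit:
servo_tool(
  increments=[
    [0,-0.001,0.002,0,0,0,1],
    [-0.015,0,0,0,0,0,1],
    [-0.015,0,0,0,0,0,1],
    [-0.012,0,0,0,0,0,1],
    [0,0,0,0,0,0,1],
  ],
)

```text
clock: 36.9
tool_pos: [0.5312, 0.2032, 0.0752]
eef_rot: [-0.007, 1.0, 0.0, 0.0]
wrist_force: [-0.4, 0.1, -0.3]
gripper_width: 0.02
```

Run:
```python
from h import *
st()
p,T=wrist();save(p,"w16")
a=cv2.imread("pics/w15.png")[30:240,200:302];b=cv2.imread("pics/w16.png")
print(cv2.minMaxLoc(cv2.matchTemplate(b,a,cv2.TM_CCOEFF_NORMED))[1::2])
```

```text
t 36.9 pos [0.5312 0.2032 0.0752] w 0.02 F [-0.4  0.1 -0.3]
axes x,y,z: [[-1.0, -0.014, -0.0], [-0.014, 1.0, 0.0], [0.0, 0.0, -1.0]] q [ 0.23  0.07  1.87 -0.    1.2  -1.35]
(0.9779900312423706, (200, 30))
```

Emit:
servo_tool(
  increments=[
    [-0.015,0,0,0,0,0,1],
    [-0.015,0,0,0,0,0,1],
    [-0.015,0,0,0,0,0,1],
    [0,0,0,0,0,0,1],
  ],
)

```text
clock: 37.45
tool_pos: [0.5763, 0.2039, 0.0752]
eef_rot: [-0.007, 1.0, 0.0, 0.0]
wrist_force: [0.2, 0.3, -2.0]
gripper_width: 0.0204
```

Emit:
servo_tool(
  increments=[
    [0,0,0,0,0,0,0.4],
    [0,0,0,0,0,0,0.4],
    [0,0,0,0,0,0,0.4],
    [0.025,0,0,0,0,0,0.4],
    [0.04,0,0,0,0,0,0.4],
  ],
)

```text
clock: 38.08
tool_pos: [0.51, 0.203, 0.0756]
eef_rot: [-0.007, 1.0, 0.0, 0.001]
wrist_force: [0.2, -0.2, -0.0]
gripper_width: 0.0512
```

Emit:
servo_tool(
  increments=[
    [0.043,0,-0.001,0,0,0,0.4],
    [0,0,0,0,0,0,0.4],
    [0,0,0,0,0,0,1],
    [0,0,0,0,0,0,1],
    [0,0,0,0,0,0,1],
  ],
)

```text
clock: 38.7
tool_pos: [0.4679, 0.2024, 0.0764]
eef_rot: [-0.007, 1.0, 0.0, 0.0]
wrist_force: [0.1, -0.3, -0.5]
gripper_width: 0.0
```

Run:
```python
from h import *
st();print(tool([.47,.2023,.078]))
p,T=wrist();save(p,"w17")
print([(np.round(x["extent"],1).tolist(),round(x["score"],2)) for x in manip.find_in(p,"pack0")])
```

```text
t 38.7 pos [0.4679 0.2024 0.0764] w 0.0 F [ 0.1 -0.3 -0.5]
axes x,y,z: [[-1.0, -0.014, -0.001], [-0.014, 1.0, 0.0], [0.001, 0.0, -1.0]] q [ 0.26 -0.07  2.01 -0.    1.2  -1.32]
[-0.00208914 -0.00014867 -0.00160566]
[([244.7, 321.7, 257.7, 350.5], 0.75)]
```

Emit:
servo_tool(
  increments=[
    [-0.008,0,0,0,0,0,1],
    [-0.008,0,0,0,0,0,1],
    [-0.007,0,0,0,0,0,1],
    [-0.007,0,0,0,0,0,1],
    [0,0,0,0,0,0,1],
  ],
)

```text
clock: 39.42
tool_pos: [0.4803, 0.2029, 0.0735]
eef_rot: [-0.008, 1.0, -0.002, -0.024]
wrist_force: [-59.3, -1.9, 40.6]
gripper_width: 0.0001
```

Run:
```python
from h import *
st()
```

```text
t 39.42 pos [0.4803 0.2029 0.0735] w 0.0001 F [-59.3  -1.9  40.6]
axes x,y,z: [[-0.999, -0.015, 0.047], [-0.015, 1.0, -0.003], [-0.047, -0.004, -0.999]] q [ 0.25 -0.01  1.95  0.01  1.24 -1.34]
```

It jammed at 59 N. The drooping tail is wedging the tube in the bore, so I'll back off, grip the cap, lift it level, then push.

Emit:
servo_tool(
  increments=[
    [0.03,0,0,0,0,0,1],
    [0,0,0,0,0,0,0.4],
    [0,0,0,0,0,0,0.4],
    [0,0,0,0,0,0,0.4],
    [0,0,0,0,0,0,0.4],
  ],
)

```text
clock: 40.05
tool_pos: [0.4677, 0.2023, 0.0763]
eef_rot: [-0.007, 1.0, 0.0, 0.0]
wrist_force: [-0.1, -0.2, 0.4]
gripper_width: 0.051
```

Emit:
servo_tool(
  increments=[
    [-0.023,0,0.002,0,0,0,0.4],
    [-0.023,0,0.002,0,0,0,0.4],
    [0,0,0,0,0,0,0.4],
  ],
)

```text
clock: 40.42
tool_pos: [0.5142, 0.2029, 0.0722]
eef_rot: [-0.007, 1.0, 0.0, 0.0]
wrist_force: [0.1, 0.7, -0.3]
gripper_width: 0.051
```

Run:
```python
from h import *
st()
p,T=wrist();save(p,"w18")
print([(np.round(x["extent"],1).tolist(),round(x["score"],2)) for x in manip.find_in(p,"pack0")])
b=cv2.imread("pics/w18.png",0);a=cv2.imread("pics/w10.png",0);print(a[190:350:4,249].tolist(),b[190:350:4,249].tolist())
```

```text
t 40.42 pos [0.5142 0.2029 0.0722] w 0.051 F [ 0.1  0.7 -0.3]
axes x,y,z: [[-1.0, -0.013, -0.0], [-0.013, 1.0, 0.0], [0.0, 0.0, -1.0]] q [ 0.24  0.04  1.91 -0.    1.2  -1.34]
[([213.8, 207.3, 285.6, 350.8], 0.81), ([431.8, 323.9, 485.9, 363.7], 0.5)]
[112, 107, 76, 9, 5, 4, 5, 6, 14, 8, 24, 6, 19, 12, 25, 12, 8, 25, 7, 27, 6, 11, 21, 7, 29, 5, 12, 21, 6, 10, 44, 50, 74, 91, 94, 110, 95, 92, 89, 74] [88, 89, 88, 89, 70, 2, 1, 3, 2, 2, 6, 5, 6, 7, 3, 30, 11, 4, 7, 8, 10, 25, 3, 5, 7, 7, 34, 5, 4, 4, 6, 25, 7, 5, 4, 6, 38, 102, 101, 103]
```

View pics/w18.png

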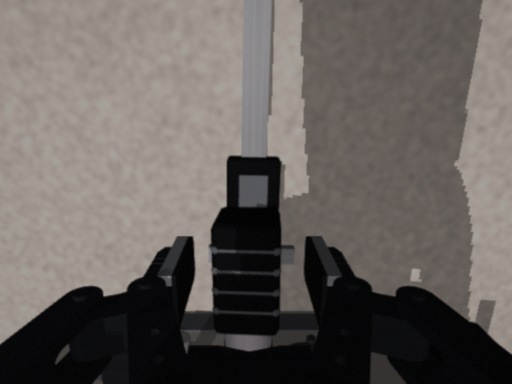

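Picture 14: the cap is between the jaws at v 208–332, with its shoulder still about 60 mm out. Gripping and lifting it level.

Emit:
servo_tool(
  increments=[
    [0,0,0,0,0,0,1],
    [0,0,0,0,0,0,1],
    [0,0,0,0,0,0,1],
    [0,0,0,0,0,0,1],
  ],
  newtons=60,
)

```text
clock: 41.02
tool_pos: [0.5123, 0.203, 0.072]
eef_rot: [-0.007, 1.0, -0.0, -0.001]
wrist_force: [-2.8, -1.3, 0.5]
gripper_width: 0.0273
```

Emit:
servo_tool(
  increments=[
    [0,0,-0.002,0,0,0,1],
    [0,0,0,0,0,0,1],
  ],
)

```text
clock: 41.28
tool_pos: [0.5123, 0.203, 0.0733]
eef_rot: [-0.007, 1.0, -0.0, -0.001]
wrist_force: [-0.2, 0.3, -4.1]
gripper_width: 0.0267
```

Emit:
servo_tool(
  increments=[
    [0,0,-0.002,0,0,0,1],
    [0,0,0,0,0,0,1],
  ],
)

```text
clock: 41.52
tool_pos: [0.5122, 0.2029, 0.0755]
eef_rot: [-0.007, 1.0, -0.0, -0.001]
wrist_force: [-1.1, -0.3, -4.4]
gripper_width: 0.0269
```

Emit:
servo_tool(
  increments=[
    [0,0,-0.002,0,0,0,1],
    [0,0,0,0,0,0,1],
  ],
)

```text
clock: 41.78
tool_pos: [0.5123, 0.203, 0.0777]
eef_rot: [-0.007, 1.0, -0.0, -0.001]
wrist_force: [-2.7, -0.7, -5.7]
gripper_width: 0.0265
```

Lifted about 6 mm with little resistance. Pushing gently.

Emit:
servo_tool(
  increments=[
    [-0.006,0,0,0,0,0,1],
    [-0.006,0,0,0,0,0,1],
    [0,0,0,0,0,0,1],
  ],
)

```text
clock: 42.15
tool_pos: [0.526, 0.2032, 0.0783]
eef_rot: [-0.007, 1.0, 0.0, 0.001]
wrist_force: [0.7, 0.1, -5.6]
gripper_width: 0.0269
```

Emit:
servo_tool(
  increments=[
    [-0.01,0,0,0,0,0,1],
    [-0.01,0,0,0,0,0,1],
    [-0.01,0,0,0,0,0,1],
    [-0.01,0,0,0,0,0,1],
    [0,0,0,0,0,0,1],
  ],
)

```text
clock: 42.78
tool_pos: [0.5669, 0.2038, 0.0787]
eef_rot: [-0.007, 1.0, 0.0, 0.002]
wrist_force: [1.8, 0.1, -5.9]
gripper_width: 0.0269
```

Emit:
servo_tool(
  increments=[
    [-0.006,0,0,0,0,0,1],
    [-0.005,0,0,0,0,0,1],
    [-0.003,0,0,0,0,0,1],
    [0,0,0,0,0,0,1],
  ],
)

```text
clock: 43.28
tool_pos: [0.5715, 0.204, 0.0783]
eef_rot: [-0.008, 1.0, -0.001, -0.01]
wrist_force: [-31.4, -3.9, 17.5]
gripper_width: 0.0271
```

Stopped under 31 N near the expected place. Confirming with the shut-finger push from behind.

Emit:
servo_tool(
  increments=[
    [0.006,0,0,0,0,0,0.4],
    [0,0,0,0,0,0,0.4],
    [0,0,0,0,0,0,0.4],
    [0.04,0,0,0,0,0,0.4],
    [0.035,0,0,0,0,0,0.4],
  ],
)

```text
clock: 43.9
tool_pos: [0.498, 0.2028, 0.0785]
eef_rot: [-0.007, 1.0, 0.0, 0.001]
wrist_force: [-0.1, -0.2, 0.7]
gripper_width: 0.0513
```

Emit:
servo_tool(
  increments=[
    [0,0,0,0,0,0,1],
    [0,0,0,0,0,0,1],
    [0,0,0,0,0,0,1],
    [0,0,0,0,0,0,1],
  ],
)

```text
clock: 44.4
tool_pos: [0.4989, 0.2028, 0.0784]
eef_rot: [-0.007, 1.0, 0.0, 0.0]
wrist_force: [-0.5, 0.3, -0.1]
gripper_width: -0.0001
```

Emit:
servo_tool(
  increments=[
    [-0.012,0,0,0,0,0,1],
    [-0.012,0,0,0,0,0,1],
    [-0.008,0,0,0,0,0,1],
    [0,0,0,0,0,0,1],
  ],
)

```text
clock: 44.9
tool_pos: [0.5308, 0.2032, 0.0781]
eef_rot: [-0.007, 1.0, 0.0, 0.0]
wrist_force: [-0.6, 0.2, 0.6]
gripper_width: -0.0
```

Emit:
servo_tool(
  increments=[
    [-0.006,0,0,0,0,0,1],
    [-0.003,0,0,0,0,0,1],
    [0,0,0,0,0,0,1],
  ],
)

```text
clock: 45.28
tool_pos: [0.5391, 0.2034, 0.0782]
eef_rot: [-0.007, 1.0, 0.0, 0.0]
wrist_force: [-0.2, 0.2, 0.5]
gripper_width: 0.0002
```

Emit:
servo_tool(
  increments=[
    [-0.003,0,0,0,0,0,1],
    [-0.003,0,0,0,0,0,1],
    [0,0,0,0,0,0,1],
  ],
)

```text
clock: 45.65
tool_pos: [0.5393, 0.2034, 0.0767]
eef_rot: [-0.007, 1.0, -0.001, -0.008]
wrist_force: [-17.8, -1.1, 9.8]
gripper_width: -0.0001
```

Run:
```python
from h import *
st()
t=manip.snapshot("top");save(t,"t20")
print("top packs",[(np.round(x["extent"],1).tolist(),round(x["score"],2)) for x in manip.find_in(t,"pack0")])
```

```text
t 45.65 pos [0.5393 0.2034 0.0767] w -0.0001 F [-17.8  -1.1   9.8]
axes x,y,z: [[-1.0, -0.015, 0.015], [-0.015, 1.0, -0.001], [-0.015, -0.002, -1.0]] q [ 0.23  0.09  1.84  0.    1.22 -1.36]
top packs [([333.5, 195.7, 342.3, 249.0], 0.77), ([263.6, 260.8, 275.1, 283.6], 0.68)]
```

Stopped at 0.5393 under 18 N, against 0.5388 expected, so it's home. Now the right pack.

Emit:
servo_tool(
  increments=[
    [0.025,0,0,0,0,0,1],
    [0,0,-0.06,0,0,0,0.5],
    [0,0,-0.06,0,0,0,0.5],
    [0,0,-0.04,0,0,0.089,0.5],
    [-0.0076,-0.0555,0,0,0,0,0.5],
  ],
)

```text
clock: 46.38
tool_pos: [0.5256, 0.1492, 0.2439]
eef_rot: [0.035, 0.999, 0.001, 0.005]
wrist_force: [0.3, -0.7, -0.5]
gripper_width: 0.0426
```

Emit:
servo_tool(
  increments=[
    [-0.0076,-0.0555,0,0,0,0,0.5],
    [-0.0076,-0.0555,0,0,0,0,0.5],
    [-0.0076,-0.0555,0,0,0,0,0.5],
    [-0.0076,-0.0555,0,0,0,0,0.5],
    [-0.0076,-0.0555,0,0,0,0,0.5],
  ],
)

```text
clock: 47.0
tool_pos: [0.5404, -0.1341, 0.2383]
eef_rot: [0.037, 0.999, -0.0, 0.0]
wrist_force: [0.4, 0.3, 0.6]
gripper_width: 0.0428
```

Emit:
servo_tool(
  increments=[
    [-0.0076,-0.0555,0,0,0,0,0.5],
    [-0.0076,-0.0555,0,0,0,0,0.5],
    [0,0,0,0,0,0,0.5],
  ],
)

```text
clock: 47.38
tool_pos: [0.547, -0.2474, 0.2378]
eef_rot: [0.04, 0.999, -0.0, -0.0]
wrist_force: [0.1, -0.2, 0.2]
gripper_width: 0.0422
```

```bash
python3 look.py w19; python3 -c "
from h import *
print(tool([.547,-.2446,.031]))"
```

```text
t 47.38 pos [ 0.547  -0.2474  0.2378] w 0.0422 F [ 0.1 -0.2  0.2]
axes x,y,z: [[-0.997, 0.079, 0.0], [0.079, 0.997, -0.0], [-0.0, -0.0, -1.0]] q [-0.55 -0.01  1.66 -0.    1.49 -2.04]
[([239.2, 78.7, 270.9, 254.2], 0.92)]
pred cap front/back/tube40 [[325.0, 134.0], [328.0, 78.0], [322.0, 174.0]]
pred cap front/back/tube40 [[251.0, 134.0], [251.0, 79.0], [251.0, 174.0]]
top packs [([170.8, 208.1, 178.9, 225.1], 0.62)]
[ 0.00026931 -0.00164462  0.20701361]
```

Emit:
servo_tool(
  increments=[
    [0,0,0.05,0,0,0,0.5],
    [0,0,0.05,0,0,0,0.5],
    [0,0,0.05,0,0,0,0.5],
    [0,0,0.035,0,0,0,0.5],
    [0,0,0.02,0,0,0,0.5],
  ],
)

```text
clock: 48.2
tool_pos: [0.5466, -0.2421, 0.031]
eef_rot: [0.036, 0.999, 0.001, -0.001]
wrist_force: [0.4, 0.4, 0.5]
gripper_width: 0.0425
```

Emit:
servo_tool(
  increments=[
    [0,0,0,0,0,0,0.5],
    [0,0,0,0,0,0,1],
    [0,0,0,0,0,0,1],
    [0,0,0,0,0,0,1],
  ],
  newtons=60,
)

```text
clock: 48.7
tool_pos: [0.5491, -0.2449, 0.0356]
eef_rot: [0.037, 0.999, -0.001, 0.002]
wrist_force: [-0.1, 1.4, 6.2]
gripper_width: 0.0203
```

Emit:
servo_tool(
  increments=[
    [0,0,-0.015,0,0,0,1],
    [0,0,-0.03,0,0,0,1],
    [0,0,-0.035,0,0,0,1],
    [0,0,-0.035,0,0,0,1],
    [0,0,0,0,0,0,1],
  ],
)

```text
clock: 49.32
tool_pos: [0.5494, -0.2455, 0.1526]
eef_rot: [0.037, 0.999, -0.002, 0.003]
wrist_force: [-0.1, 0.6, -1.7]
gripper_width: 0.0198
```

Run:
```python
from h import *
st()
p,T=wrist();save(p,"w20")
print([(np.round(x["extent"],1).tolist(),round(x["score"],2)) for x in manip.find_in(p,"pack0")])
a=cv2.imread("pics/w14.png")[30:240,200:302];b=cv2.imread("pics/w20.png")
print(cv2.minMaxLoc(cv2.matchTemplate(b,a,cv2.TM_CCOEFF_NORMED))[1::2])
```

```text
t 49.33 pos [ 0.5494 -0.2455  0.1526] w 0.0198 F [-0.1  0.6 -1.7]
axes x,y,z: [[-0.997, 0.075, -0.007], [0.075, 0.997, -0.004], [0.007, -0.004, -1.0]] q [-0.54  0.05  1.75 -0.    1.33 -2.04]
[([206.4, 45.8, 297.0, 350.0], 0.58)]
(0.9589808583259583, (200, 34))
```

Emit:
servo_tool(
  increments=[
    [0,0,0,0,0,-0.089,1],
    [0.0089,0.0583,0,0,0,0,1],
    [0.0089,0.0583,0,0,0,0,1],
    [0.0089,0.0583,0,0,0,0,1],
    [0.0089,0.0583,0,0,0,0,1],
  ],
)

```text
clock: 50.05
tool_pos: [0.5064, -0.0096, 0.1455]
eef_rot: [-0.007, 1.0, 0.0, -0.002]
wrist_force: [1.1, -0.7, -0.6]
gripper_width: 0.0201
```

Emit:
servo_tool(
  increments=[
    [0.0089,0.0583,0,0,0,0,1],
    [0.0089,0.0583,0,0,0,0,1],
    [0,0,0.035,0,0,0,1],
    [0,0,0.036,0,0,0,1],
    [0,0,0,0,0,0,1],
  ],
)

```text
clock: 50.68
tool_pos: [0.4844, 0.1048, 0.0717]
eef_rot: [-0.007, 1.0, -0.0, -0.006]
wrist_force: [-0.3, -0.1, -1.5]
gripper_width: 0.0199
```

Emit:
servo_tool(
  increments=[
    [0,0,0,0,0,0,1],
    [0,0,0,0,0,0,1],
  ],
)

```text
clock: 50.92
tool_pos: [0.4903, 0.1047, 0.0788]
eef_rot: [-0.007, 1.0, 0.0, 0.001]
wrist_force: [0.0, 0.9, -1.5]
gripper_width: 0.0201
```

Run:
```python
from h import *
st();print(tool([.491,.1035,.077]))
p,T=wrist();save(p,"w21")
a=cv2.imread("pics/w20.png")[30:240,200:302];b=cv2.imread("pics/w21.png")
print(cv2.minMaxLoc(cv2.matchTemplate(b,a,cv2.TM_CCOEFF_NORMED))[1::2], tool([.491,.1035,.077]))
```

```text
t 50.92 pos [0.4903 0.1047 0.0788] w 0.0201 F [ 0.   0.9 -1.5]
axes x,y,z: [[-1.0, -0.014, -0.003], [-0.014, 1.0, 0.0], [0.003, 0.0, -1.0]] q [ 0.06 -0.1   2.03  0.    1.21 -1.52]
[-0.00066049 -0.00122195  0.00177304]
(0.8718187808990479, (200, 30)) [-0.00065366 -0.00120891  0.00182212]
```

Emit:
servo_tool(
  increments=[
    [0,-0.001,0.002,0,0,0,1],
    [-0.015,0,0,0,0,0,1],
    [-0.015,0,0,0,0,0,1],
    [-0.012,0,0,0,0,0,1],
    [0,0,0,0,0,0,1],
  ],
)

```text
clock: 51.6
tool_pos: [0.5323, 0.1044, 0.0752]
eef_rot: [-0.007, 1.0, -0.0, 0.0]
wrist_force: [0.9, -0.0, -0.8]
gripper_width: 0.0199
```

Run:
```python
from h import *
st()
p,T=wrist();save(p,"w22")
a=cv2.imread("pics/w21.png")[30:240,200:302];b=cv2.imread("pics/w22.png")
print(cv2.minMaxLoc(cv2.matchTemplate(b,a,cv2.TM_CCOEFF_NORMED))[1::2])
```

```text
t 51.6 pos [0.5323 0.1044 0.0752] w 0.0199 F [ 0.9 -0.  -0.8]
axes x,y,z: [[-1.0, -0.014, -0.0], [-0.014, 1.0, -0.0], [0.0, -0.0, -1.0]] q [ 0.06  0.01  1.93 -0.    1.2  -1.53]
(0.9982272982597351, (200, 30))
```

Emit:
servo_tool(
  increments=[
    [-0.015,0,0,0,0,0,1],
    [-0.015,0,0,0,0,0,1],
    [-0.015,0,0,0,0,0,1],
    [0,0,0,0,0,0,1],
  ],
)

```text
clock: 52.15
tool_pos: [0.5778, 0.105, 0.0754]
eef_rot: [-0.007, 1.0, -0.0, 0.001]
wrist_force: [-0.1, -1.4, -1.4]
gripper_width: 0.0199
```

Emit:
servo_tool(
  increments=[
    [0,0,0,0,0,0,0.4],
    [0,0,0,0,0,0,0.4],
    [0,0,0,0,0,0,0.4],
    [0.024,0,0.003,0,0,0,0.4],
    [0.039,0,0,0,0,0,0.4],
  ],
)

```text
clock: 52.78
tool_pos: [0.5129, 0.1042, 0.0724]
eef_rot: [-0.007, 1.0, 0.0, 0.0]
wrist_force: [-0.9, -0.1, 0.1]
gripper_width: 0.0516
```

Emit:
servo_tool(
  increments=[
    [0,0,0,0,0,0,0.4],
    [0,0,0,0,0,0,1],
    [0,0,0,0,0,0,1],
    [0,0,0,0,0,0,1],
    [0,0,0,0,0,0,1],
  ],
  newtons=60,
)

```text
clock: 53.4
tool_pos: [0.5141, 0.1039, 0.0728]
eef_rot: [-0.007, 1.0, -0.0, 0.001]
wrist_force: [-0.9, -1.9, 5.2]
gripper_width: 0.0277
```

Emit:
servo_tool(
  increments=[
    [0,0,-0.003,0,0,0,1],
    [0,0,-0.003,0,0,0,1],
    [0,0,0,0,0,0,1],
    [0,0,0,0,0,0,1],
  ],
)

```text
clock: 53.9
tool_pos: [0.5124, 0.1043, 0.0774]
eef_rot: [-0.007, 1.0, 0.0, -0.001]
wrist_force: [-0.7, -0.8, -2.0]
gripper_width: 0.0269
```

Emit:
servo_tool(
  increments=[
    [-0.006,0,0,0,0,0,1],
    [-0.006,0,0,0,0,0,1],
    [0,0,0,0,0,0,1],
  ],
)

```text
clock: 54.28
tool_pos: [0.5258, 0.1043, 0.0781]
eef_rot: [-0.007, 1.0, 0.0, 0.0]
wrist_force: [0.5, -1.2, -2.9]
gripper_width: 0.0275
```

Emit:
servo_tool(
  increments=[
    [-0.01,0,0,0,0,0,1],
    [-0.01,0,0,0,0,0,1],
    [-0.01,0,0,0,0,0,1],
    [-0.01,0,0,0,0,0,1],
    [0,0,0,0,0,0,1],
  ],
)

```text
clock: 54.9
tool_pos: [0.5667, 0.1047, 0.0785]
eef_rot: [-0.007, 1.0, -0.0, 0.001]
wrist_force: [2.0, -2.2, -2.5]
gripper_width: 0.0267
```

Emit:
servo_tool(
  increments=[
    [-0.005,0,0,0,0,0,1],
    [-0.004,0,0,0,0,0,1],
    [0,0,0,0,0,0,1],
  ],
)

```text
clock: 55.28
tool_pos: [0.5742, 0.1046, 0.0783]
eef_rot: [-0.007, 1.0, -0.0, 0.0]
wrist_force: [-0.9, -4.5, -1.0]
gripper_width: 0.0273
```

Emit:
servo_tool(
  increments=[
    [-0.004,0,0,0,0,0,1],
    [-0.002,0,0,0,0,0,1],
    [0,0,0,0,0,0,1],
  ],
)

```text
clock: 55.65
tool_pos: [0.5763, 0.1045, 0.0782]
eef_rot: [-0.007, 1.0, -0.001, -0.005]
wrist_force: [-16.6, -6.2, 9.4]
gripper_width: 0.0271
```

Stopped at 0.576, exactly as expected (0.601 − 0.025). Releasing and giving the same check push.

Emit:
servo_tool(
  increments=[
    [0.004,0,0,0,0,0,0.4],
    [0,0,0,0,0,0,0.4],
    [0,0,0,0,0,0,0.4],
    [0.04,0,0,0,0,0,0.4],
    [0.036,0,0,0,0,0,0.4],
  ],
)

```text
clock: 56.28
tool_pos: [0.4997, 0.1042, 0.0782]
eef_rot: [-0.007, 1.0, 0.0, 0.0]
wrist_force: [-0.8, -0.0, 0.5]
gripper_width: 0.0515
```

Emit:
servo_tool(
  increments=[
    [0,0,0,0,0,0,1],
    [0,0,0,0,0,0,1],
    [0,0,0,0,0,0,1],
    [0,0,0,0,0,0,1],
  ],
)

```text
clock: 56.78
tool_pos: [0.501, 0.104, 0.0784]
eef_rot: [-0.007, 1.0, 0.0, 0.0]
wrist_force: [-0.6, -0.8, 0.4]
gripper_width: 0.0003
```

Emit:
servo_tool(
  increments=[
    [-0.014,0,0,0,0,0,1],
    [-0.014,0,0,0,0,0,1],
    [-0.01,0,0,0,0,0,1],
    [-0.004,0,0,0,0,0,1],
    [-0.003,0,0,0,0,0,1],
  ],
)

```text
clock: 57.4
tool_pos: [0.5407, 0.1046, 0.0768]
eef_rot: [-0.007, 1.0, -0.0, -0.007]
wrist_force: [-19.8, -0.3, 12.4]
gripper_width: -0.0001
```

Emit:
servo_tool(
  increments=[
    [-0.002,0,0,0,0,0,1],
    [0,0,0,0,0,0,1],
  ],
)

```text
clock: 57.65
tool_pos: [0.5407, 0.1046, 0.0768]
eef_rot: [-0.007, 1.0, -0.001, -0.009]
wrist_force: [-23.5, -1.8, 14.6]
gripper_width: 0.0003
```

All three are home by contact (0.538, 0.539, 0.541). Going to the robot side of the handle to shut the drawer.

Emit:
servo_tool(
  increments=[
    [0.03,0,0,0,0,0,1],
    [0,0,-0.06,0,0,0,1],
    [0,0,-0.06,0,0,0.089,1],
    [0.019,-0.046,0,0,0,0,1],
    [0.019,-0.046,0,0,0,0,1],
  ],
)

```text
clock: 58.28
tool_pos: [0.4725, 0.0147, 0.1995]
eef_rot: [0.036, 0.999, -0.0, 0.001]
wrist_force: [-0.1, -0.7, -1.2]
gripper_width: 0.0001
```

Emit:
servo_tool(
  increments=[
    [0.019,-0.046,0,0,0,0,1],
    [0.019,-0.046,0,0,0,0,1],
    [0.019,-0.046,0,0,0,0,1],
    [0.019,-0.046,0,0,0,0,1],
    [0,0,0,0,0,0,1],
  ],
)

```text
clock: 58.9
tool_pos: [0.3817, -0.1648, 0.1983]
eef_rot: [0.04, 0.999, -0.0, 0.0]
wrist_force: [0.5, -0.4, -0.4]
gripper_width: -0.0001
```

Run:
```python
from h import *
st();print(tool([.38,-.163,.045]))
t=manip.snapshot("top");save(t,"t30")
for n in ("pack0","screwdriver","caliper","drawer_handle"):print(n,[(np.round(x["extent"],1).tolist(),round(x["score"],2)) for x in manip.find_in(t,n)])
print(tool([.38,-.163,.045]))
```

```text
t 58.9 pos [ 0.3817 -0.1648  0.1983] w -0.0001 F [ 0.5 -0.4 -0.4]
axes x,y,z: [[-0.997, 0.081, -0.0], [0.081, 0.997, -0.001], [0.0, -0.001, -1.0]] q [-0.59 -0.47  2.11 -0.    1.5  -2.08]
[0.00192978 0.00170251 0.15325449]
pack0 [([171.8, 210.8, 180.6, 228.9], 0.57), ([232.5, 207.9, 239.8, 223.4], 0.56), ([202.2, 207.4, 211.0, 225.0], 0.41)]
screwdriver [([266.6, 252.0, 276.6, 285.3], 0.47)]
caliper [([199.4, 219.2, 217.0, 280.0], 0.63), ([267.0, 261.9, 276.6, 286.7], 0.17)]
drawer_handle [([281.2, 187.2, 358.3, 265.0], 0.73)]
[ 0.00310141 -0.00176278  0.1530247 ]
```

Emit:
servo_tool(
  increments=[
    [0.002,0,0.05,0,0,0,1],
    [0,0,0.05,0,0,0,1],
    [0,0,0.05,0,0,0,1],
    [-0.01,0,0.003,0,0,0,1],
    [-0.015,0,0,0,0,0,1],
  ],
)

```text
clock: 59.78
tool_pos: [0.4061, -0.1633, 0.0454]
eef_rot: [0.037, 0.999, 0.0, -0.001]
wrist_force: [-1.5, 1.0, -2.2]
gripper_width: 0.0002
```

Emit:
servo_tool(
  increments=[
    [-0.025,0,0,0,0,0,1],
    [-0.025,0,0,0,0,0,1],
    [-0.03,0,0,0,0,0,1],
    [-0.03,0,0,0,0,0,1],
    [-0.03,0,0,0,0,0,1],
  ],
)

```text
clock: 60.4
tool_pos: [0.5476, -0.1746, 0.047]
eef_rot: [0.037, 0.999, -0.001, 0.0]
wrist_force: [-3.0, -2.2, 0.6]
gripper_width: 0.0001
```

Emit:
servo_tool(
  increments=[
    [-0.02,0,0,0,0,0,1],
    [-0.02,0,0,0,0,0,1],
    [-0.012,0,0,0,0,0,1],
    [0,0,0,0,0,0,1],
  ],
)

```text
clock: 60.9
tool_pos: [0.5993, -0.1784, 0.0467]
eef_rot: [0.037, 0.999, -0.0, 0.001]
wrist_force: [-0.4, 0.6, 0.9]
gripper_width: -0.0002
```

Emit:
servo_tool(
  increments=[
    [-0.006,0,0,0,0,0,1],
    [-0.004,0,0,0,0,0,1],
    [0,0,0,0,0,0,1],
  ],
)

```text
clock: 61.28
tool_pos: [0.6073, -0.1793, 0.0452]
eef_rot: [0.037, 0.999, -0.0, 0.0]
wrist_force: [0.2, 0.1, -0.7]
gripper_width: -0.0003
```

Emit:
servo_tool(
  increments=[
    [-0.004,0,0,0,0,0,1],
    [-0.002,0,0,0,0,0,1],
    [0,0,0,0,0,0,1],
  ],
)

```text
clock: 61.65
tool_pos: [0.608, -0.1793, 0.045]
eef_rot: [0.037, 0.999, 0.001, -0.007]
wrist_force: [-19.4, 2.3, 14.7]
gripper_width: -0.0002
```

Hard stop at 0.608 with 19 N, as expected (0.6075), so the drawer is shut. Retracting clear and taking a final look.

Emit:
servo_tool(
  increments=[
    [0.03,0,0,0,0,0,1],
    [0.02,0,-0.05,0,0,0,1],
    [0.04,0,-0.05,0,0,0,1],
    [0.05,0,-0.05,0,0,0,1],
    [0.05,0,-0.02,0,0,0,1],
  ],
)

```text
clock: 62.28
tool_pos: [0.4305, -0.1666, 0.2118]
eef_rot: [0.037, 0.999, -0.001, 0.003]
wrist_force: [-0.2, -0.8, 0.2]
gripper_width: 0.0
```

Emit:
servo_tool(
  increments=[
    [0,0,0,0,0,0,1],
    [0,0,0,0,0,0,1],
    [0,0,0,0,0,0,1],
  ],
)

```text
clock: 62.65
tool_pos: [0.4306, -0.1659, 0.207]
eef_rot: [0.037, 0.999, 0.001, -0.001]
wrist_force: [1.2, -0.1, 0.0]
gripper_width: 0.0002
```

Run:
```python
from h import *
st()
t=manip.snapshot("top");s=manip.snapshot("scene")
a=cv2.resize(cv2.cvtColor(t["frame"][140:300,130:380],cv2.COLOR_RGB2BGR),(780,499))
cv2.imwrite("pics/fin.png",a)
for n in ("pack0","screwdriver","caliper","drawer_handle"):print(n,[(np.round(x["extent"],1).tolist(),round(x["score"],2)) for x in manip.find_in(t,n)])
for P in ([.598,.3035],[.5998,.2043],[.601,.105]):print("pred cap back", np.round(proj(t,[P[0]-.05,P[1],.104]),1),"front",np.round(proj(t,[P[0],P[1],.104]),1))
print("handle shut",np.round(proj(t,[.624,-.182,.06]),1))
```

```text
t 62.65 pos [ 0.4306 -0.1659  0.207 ] w 0.0002 F [ 1.2 -0.1  0. ]
axes x,y,z: [[-0.997, 0.074, 0.002], [0.074, 0.997, 0.001], [-0.002, 0.001, -1.0]] q [-0.53 -0.34  2.01  0.    1.48 -2.03]
pack0 [([171.5, 209.3, 177.2, 227.2], 0.71), ([229.6, 208.1, 240.2, 224.9], 0.69), ([200.4, 205.9, 211.5, 226.2], 0.45), ([155.8, 210.6, 168.6, 217.0], 0.23)]
screwdriver [([264.1, 260.7, 276.5, 284.7], 0.53)]
caliper [([201.9, 224.4, 219.8, 281.8], 0.66)]
drawer_handle [([282.6, 182.1, 361.7, 205.7], 0.57)]
pred cap back [174.4 224.9] front [174.6 209.9]
pred cap back [204.3 223.6] front [204.3 208.7]
pred cap back [234.3 222.6] front [234.1 207.6]
handle shut [319.1 200.6]
```

View pics/fin.png

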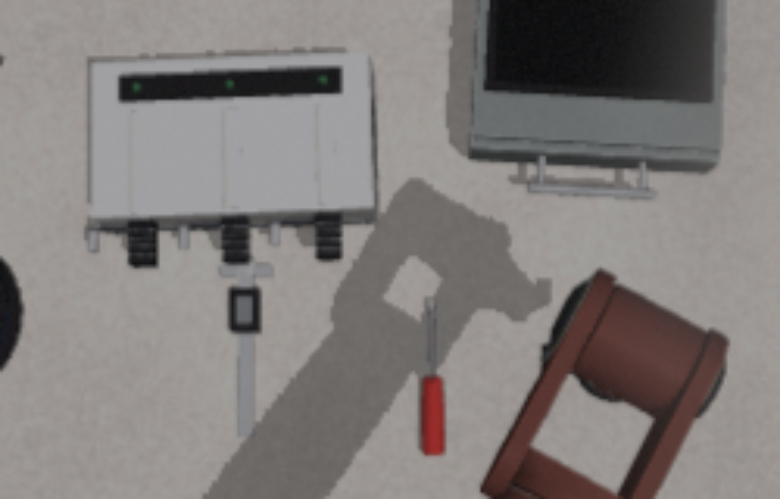

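Picture 15: all three caps sit against the dock, with rear edges at v≈225.6, 224.3 and 223.0 (predicted 224.9, 223.6, 222.6). The drawer is shut and the other things are undisturbed.

```bash
python3 -c "
from bench import manip
print(manip.job_done())"
```

```text
the job is handed in; nothing more can be done
None
```

The job is handed in with all three packs on charge and the drawer shut, at about 63 s on the robot's clock. No verdict was reported.

- **Drawer:** I pulled it out 0.210 m to its stop. At the end I pushed it shut until it met a hard stop at 0.608 m (0.6075 expected).
- **Covers and packs:** I swung all three covers aside. The left, middle and right packs went into bays 0, 1 and 2.
- **Final checks:**
  - Pushing from behind, each cap stopped within about 1 mm of where full insertion should put it.
  - In the last top picture, all three cap ends lie within about 1 px (2–3 mm) of prediction.
  - The caliper and screwdriver show where they were, and the gripper is clear of everything.

**What went wrong on the way:**
- **Jamming:** The first pack jammed at about 67 N with the grip slipping along its cap, and the second at about 59 N. Both were below the 120 N limit. The cause looked like the tail drooping in the bore. I freed the first with a push from behind, and lifted the cap level before pushing for the other two.
- **Refused move:** One move call was refused because I gave a value out of range. The calls queued behind it moved the arm only in free air.

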